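# Close the oil pump: rotor shaft into the housing, cover onto its dowels, held shut

### The arm

A 7-joint arm with a two-finger parallel gripper is mounted at the origin on the work surface; the furniture and walls round the work are solid. World frame = base frame: x ahead of the robot, y to its left, z up, the work surface at z = 0. Lengths are in m, angles in rad, forces in N, time in s.
With the tool pointing down it reaches from about 0.425 to 0.925 m from the base axis. Payload 6.8 kg.
Tool frame: the origin (TCP) lies midway between the tips of the shut fingers; the grasp point (between the pads) lies 19 mm behind it; z points along the fingers, x is the direction in which the jaws open and shut, and the axes are right-handed (so a half turn about z gives the same grasp; the last joint's range is limited). The gripper opens to 85 mm and grips with 20 to 120 N. Pads are 22 mm wide; open, the fingers measure 114 mm over their backs; the gripper's body (76 mm by 85 mm) begins 54 mm behind the grasp point. The pads swing forward as they close: fully open they stand 13 mm farther back than shut.
Start: joints at [1.196, 0.477, 0.022, 1.555, -0.011, 1.109, -0.083], TCP at [0.178, -0.651, 0.203] pointing down, gripper open.
Joint ranges: [-2.96, 2.96], [-0.34, 2.1], [-1.41, 1.46], [0.24, 2.44], [-1.37, 4.51], [0.17, 1.92], [-2.96, 2.96]. Speed limits (rad/s): [2.39, 2.39, 3.14, 3.14, 3.14, 3.14, 3.14].

### API

Orientations are given as a unit quaternion [w, x, y, z].
In Python, from station import bot, imaging, nets gives the robot as it stands. The module is installed in compiled form; this text tells all that it offers.
- The arm moves only by the tool apply_moves, never from a script. Its argument "moves" is text: rows parted by semicolons, each of 7 numbers parted by spaces: the gripper command: -1 is fully open, 1 is shut, values between are in proportion, then the shift along the tool's x, y, z normalised to -1 to 1, where 1 is 120 mm, then the turn, a rotation vector about the tool's x, y, z normalised to -1 to 1, where 1 is 4 degrees. In form: hand dx dy dz rx ry rz; .... A call has 1 to 12 rows; each row shifts and turns the commanded pose from where the row before left it, along the tool's axes as they then stand; what a row does not reach is not made up. A row lasts 1/12 s, in which the tool goes at most 41.7 mm and 7.16 degrees, less where a joint would pass 70% of its speed; a pose out of reach is approached as far as the arm can. A call with a number of a shift or a turn outside -1 to 1 is refused whole. A call with a gripper value outside its range is refused whole. The fingers move at their own pace and stop on an object; "force" is the grip in N (left out, the last holds). Time passes only in rows, so rows that do not move let the fingers close. It gives the time, the measured TCP pose, the force and the opening at its end, in the units of the state.
- bot.get_obs(): the state, without advancing time (a new reading comes with each control period).
- imaging.read_camera(name): name is "scene" or "side" or "wrist"; returns a dict with "image" (400x640x3 uint8, red, green, blue), "fx", "fy", "cx", "cy" (pixels), "view" (4x4, takes a point from world to camera coordinates); the wrist camera has in their place "mount" (4x4, takes a point from camera to tool coordinates, whose origin is the TCP and whose axes are the tool frame's). Camera axes: x right, y down, z forward; pixel columns grow to the right and rows downward; lengths in m; the calibration is good to about 2 mm. A picture is of the moment at which its call begins: read the wrist's pose just before it. There is no depth.
- bot.hand_in(): hands the job in, once; it reports no verdict.
Trained networks look in a picture, given as the dict that the camera call returned (one of the last four; its "shot" number tells which), for a name from the list of things; names that differ only in an ending like _2 or _b are one class to them, and where a whole thing is asked for, a point or a joint stands for the part that bears it (a point fixed in the world has none). Each returns a list of dicts, best first, with "score" (0 to 1); they miss things now and then, are a little off and sometimes report something else, mostly with a low value. They report only what shows in the picture. A call takes as long as a camera call. They do not tell look-alikes from the thing itself.
- nets.spot_in(picture, name): "rect" ([left, top, right, bottom] in pixels, round what is visible of it).
- nets.outline_of(picture, name): "region" (400x640 bool, what is visible of it) and "rect" ([left, top, right, bottom] in pixels, round what is visible of it).
- nets.spot_point(picture, name): "location" ([column, row] in pixels: a listed point, or the origin of a listed thing).
The state is a dict: "t": time; "q": joint angles; "joint_vel": joint speeds; "joint_torque": joint torques, N m; "eef_pos": TCP position; "tool_rot": TCP orientation; "contact_force": force on the tool from outside, world axes, zero at the start; "torque": the same for the moment, N m; "gripper_width": opening from 0.0 (shut) to 1.0 (fully open).
Only numpy, scipy, OpenCV 4.12 (cv2) and the standard library are available. Lean on these libraries where they do the work, as an engineer would, in place of code of your own. Each camera call takes 0.05 s, during which the arm holds its last target.

### The job

Assemble the oil pump: take the rotor shaft out of the wooden block and stand it, short end down, in the bore of the fixed pump housing, and let go of it. Then fit the loose cover over the shaft and onto the housing's two dowels, press it down against the spring under the rotor until the joint is fully closed, and finish with the gripper still on the cover, holding the pump pressed shut so that the bolts could be put in. Leave the two studs in the block and everything else on the bench where it is.

Things in the scene. Friction and masses are not known exactly. Their poses are not given: they have to be found in the camera images.
- pump_housing: Lower half of an oil pump: plain aluminium casting, flange 117 x 84 mm, open upward, fixed on a dark steel plate 136 x 104 x 11 mm. Cannot move. Origin: on the bore axis at bench height; z up, +x towards the long nose of the flange. In its top face (62 mm up) a round pocket 42 mm wide, 22 mm deep; in the pocket's floor a bore 13.5 mm wide, 29 mm deep. Bolt holes stay empty.
- joint_face (a point): Point on the bore axis level with the housing's flat top face (joint face), 62 mm above the housing's origin, same axes. When the pump is closed, the cover's origin lies here and its axes agree.
- dowel_near (a point): Tip of one of the housing's two steel dowels, at x = -38, y = -26 mm of the housing. Both dowels are 8 mm thick and stand 12 mm out of the joint face; their last 4 mm taper to 4 mm.
- dowel_far (a point): Tip of the other dowel, on the long nose, at x = +58, y = +10 mm of the housing.
- pressure_plate (a joint): Spring-loaded steel ring (18 mm hole) in the housing's pocket; m pushed down. 0 at rest, its top 11 mm below the joint face; stop at 0.006. Needs 7 N to start, plus 0.9 N per mm. The rotor stands on it, 5 mm proud of the joint face until the cover pushes it down; with the pump closed it reads 0.005 (11.5 N).
- rotor_shaft: Loose steel shaft with slotted rotor, 102 mm, 0.15 kg, upright in one hole of the wooden block. Origin: centre of lower end (18 mm above bench at start); z up along it. 0-32 mm: 12 mm thick, end tapered to 8; 32-48: rotor, 36 mm wide; 48-102: 12 mm thick, the end to grip. Seated in the housing its origin is 43 mm below the joint face and its tip 59 mm above (5 mm less when closed).
- pump_cover: Loose upper half, plain aluminium, 0.32 kg, lying joint face down. Flange 117 x 84 x 14 mm, outline like the housing's; bearing boss to 40 mm height with two flats 34 mm apart facing +y and -y: grip these. Origin: on the bore axis, underside; z up, +x to the long nose. Through holes: 16 mm in the middle, 9.5 mm for dowels at (-38, -26) and (58, 10) mm. Fits one way round only.
- shaft_block: Fixed block of light wood, 172 x 56 x 50 mm, with three holes 14.5 mm wide and 40 mm deep at x = -60, 0 and +60 mm along its length, holding the rotor shaft and the two studs. Origin: centre of its underside, x along its length.
- stud_0: Dark threaded stud, 12 mm thick, 100 mm long, without any collar or rotor, upright in a hole of the wooden block, standing 60 mm out of it. To be left. Origin: centre of its lower end, z along it.
- stud_1: Second stud, like stud_0. To be left.
- head_bolt_0: Short collar bolt standing on its head, 22 x 22 x 40 mm. To be left. Origin: centre of its underside.
- head_bolt_1: Second collar bolt, like the first. To be left.
- tappet: Bucket tappet, plain steel cylinder, 33 mm wide, 26 mm high. To be left. Origin: centre of its underside.
- marker: Marker pen lying, 14 x 132 x 14 mm. To be left. Origin: centre of its underside.
- feeler_gauge: Folded feeler gauge lying, 19 x 104 x 10 mm. To be left. Origin: centre of its underside.
Things that resemble listed ones, but are neither listed nor needed, are in the scene too. Leave any black look-alike of the pump_cover alone.

How it is judged:
On the way:
1. the rotor shaft stands upright in the housing on the pressure plate, let go, with the cover still off (horizontal distance between rotor_shaft and joint_face below 0.003 m and z of rotor_shaft in the frame of joint_face below -0.04 m and angle between rotor_shaft's own z axis and vertical below 0.08 rad and contact force between the fingers and rotor_shaft below 0.2 N and horizontal distance between pump_cover and joint_face above 0.03 m), for 0.2 s.
At the end, for the whole second after the job is handed in: For the last second the cover sits on both dowels, joint closed within 2 mm, axis within 2.5 mm and yaw within 0.05 rad of the housing's, pressed on the housing with over 2 N by the gripper still on it (over 4 N), with the rotor shaft inside and the pressure plate pushed down over 3 mm (z of pump_cover in the frame of joint_face between -0.003 and 0.002 m and horizontal distance between pump_cover and joint_face below 0.0025 m and angle between the z axis of pump_cover and the z axis of joint_face, either way round below 0.03 rad and angle between the x axis of pump_cover and the x axis of joint_face, either way round below 0.05 rad and z of rotor_shaft in the frame of joint_face below -0.045 m and horizontal distance between rotor_shaft and joint_face below 0.003 m and value of joint pressure_plate above 0.003 m and contact force between pump_cover and pump_housing above 2 N and contact force between the fingers and pump_cover above 4 N and linear speed of pump_cover below 0.01 m/s); the arm keeps its last pose, push and grip.
It fails at once if a stud, bolt, marker, feeler gauge or the tappet on the bench is shifted by more than 25 mm (distance of any of stud_0, stud_1, head_bolt_0, head_bolt_1, tappet, marker, feeler_gauge from where it was at the start of the episode above 0.025 m).
It also fails if it takes over 53 s, if anything falls off the work surface, if the arm or the gripper's body presses on something with over 40 N, if the wrist force passes 120 N, or if a joint passes its speed limit or range.

## Working session

There is one attempt and no reset: what is moved stays moved. The work goes in short steps, Python scripts to look and compute and a tool call to move; the robot and the scene stay as the last step left them, time stands still between calls to the robot, and variables do not carry over. Pictures are saved under pics/ and viewed, and the job is handed in when it is done.

Besides the shell and the picture viewer there is one more tool, called by a JSON object that holds its "name" and its "arguments". apply_moves: Moves the arm, as the interface text tells. Scaled input: -1 to 1 covers 120 mm each way for a shift and 4 degrees each way for a turn. Its arguments: {"type":"object","properties":{"moves":{"type":"string"},"force":{"type":"number"}},"required":["moves"]}

```bash
mkdir -p pics
cat > h.py <<'E'
import numpy as np, cv2
from scipy.spatial.transform import Rotation as R
from station import bot, imaging, nets
def save(n,im,crop=None,s=1):
    im=im[...,::-1]
    if crop: im=im[crop[1]:crop[3],crop[0]:crop[2]]
    if s!=1: im=cv2.resize(im,None,fx=s,fy=s,interpolation=cv2.INTER_CUBIC)
    cv2.imwrite('pics/'+n+'.png',im)
def rot(q): return R.from_quat([q[1],q[2],q[3],q[0]]).as_matrix()
def cam(p,o=None):
    "returns K, T world->cam"
    K=np.array([[p['fx'],0,p['cx']],[0,p['fy'],p['cy']],[0,0,1]])
    if 'view' in p: return K,np.array(p['view'])
    T=np.eye(4);T[:3,:3]=rot(o['tool_rot']);T[:3,3]=o['eef_pos']
    return K,np.linalg.inv(T@np.array(p['mount']))
def ray(KT,uv,z):
    K,T=KT; C=np.linalg.inv(T); d=C[:3,:3]@np.linalg.inv(K)@np.array([uv[0],uv[1],1.]); c=C[:3,3]
    return c+d*(z-c[2])/d[2]
def proj(KT,P):
    K,T=KT; P=np.atleast_2d(P); q=(T[:3,:3]@P.T+T[:3,3:4]); q=K@q; return (q[:2]/q[2]).T
def st():
    o=bot.get_obs(); return o
E
python3 - <<'E'
from h import *
o=st(); print({k:np.round(v,3).tolist() for k,v in o.items()})
for n in ['scene','side','wrist']:
    o=st();p=imaging.read_camera(n); save('a_'+n,p['image']); KT=cam(p,o)
    print(n,np.round(np.linalg.inv(KT[1]),3).tolist(),p['fx'])
    for t in ['pump_housing','joint_face','dowel_near','dowel_far','rotor_shaft','pump_cover','shaft_block','stud_0']:
        try: print(t,[(np.round(d['location'],1).tolist(),round(d['score'],2)) for d in nets.spot_point(p,t)][:4])
        except Exception as e: print(t,e)
E
```

```text
{'t': 0.0, 'q': [1.196, 0.478, 0.022, 1.556, -0.012, 1.109, -0.083], 'joint_vel': [-0.002, 0.001, -0.001, -0.002, 0.0, 0.0, -0.001], 'joint_torque': [-0.001, -59.644, 1.608, -28.119, 0.012, 0.009, -0.0], 'eef_pos': [0.178, -0.651, 0.202], 'tool_rot': [-0.001, 0.795, -0.607, -0.001], 'contact_force': [-0.271, -0.446, 1.09], 'torque': [-0.028, -0.024, 0.019], 'gripper_width': 1.003}
scene [[0.177, 0.482, -0.858, 1.249], [0.984, -0.078, 0.159, -0.076], [0.01, -0.873, -0.488, 0.528], [0.0, 0.0, 0.0, 1.0]] 423.064395295378
pump_housing [([313.6, 254.8], 0.7)]
joint_face [([314.8, 226.3], 0.65)]
dowel_near [([297.9, 214.7], 0.58)]
dowel_far [([330.6, 238.1], 0.96), ([297.5, 217.7], 0.23)]
rotor_shaft [([209.0, 258.2], 0.82), ([313.2, 214.8], 0.63)]
pump_cover [([402.9, 233.4], 0.88), ([364.1, 189.3], 0.74)]
shaft_block [([208.6, 251.7], 0.78), ([331.5, 235.6], 0.57)]
stud_0 [([301.5, 215.2], 0.41)]
side [[0.958, -0.138, 0.25, 0.24], [-0.285, -0.515, 0.808, -0.64], [0.017, -0.846, -0.533, 0.506], [0.0, 0.0, 0.0, 1.0]] 407.4388424504066
pump_housing [([355.1, 216.8], 0.69)]
joint_face [([357.7, 199.3], 0.7)]
dowel_near [([347.4, 199.4], 0.73)]
dowel_far [([374.2, 185.7], 0.63)]
rotor_shaft [([437.9, 259.5], 0.64), ([405.0, 275.1], 0.56), ([349.2, 203.6], 0.16)]
pump_cover [([222.6, 196.8], 0.68), ([314.4, 179.9], 0.65), ([373.7, 185.8], 0.65)]
shaft_block [([377.4, 293.3], 0.76)]
stud_0 []
wrist [[0.264, -0.924, -0.277, 0.25], [-0.965, -0.253, -0.076, -0.633], [-0.0, 0.287, -0.958, 0.373], [0.0, 0.0, 0.0, 1.0]] 301.5712205054406
pump_housing []
joint_face []
dowel_near []
dowel_far []
rotor_shaft []
pump_cover []
shaft_block []
stud_0 []
```

View pics/a_scene.png

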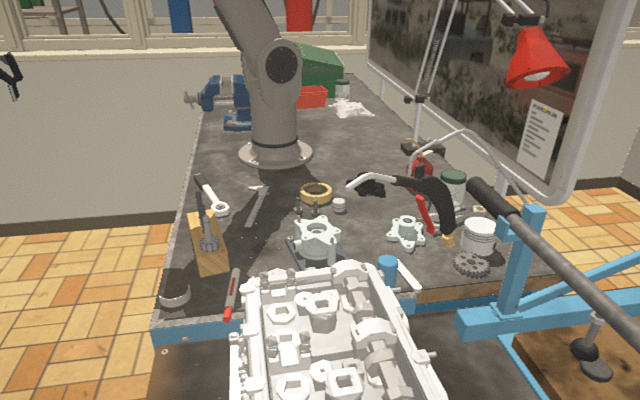

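View pics/a_side.png

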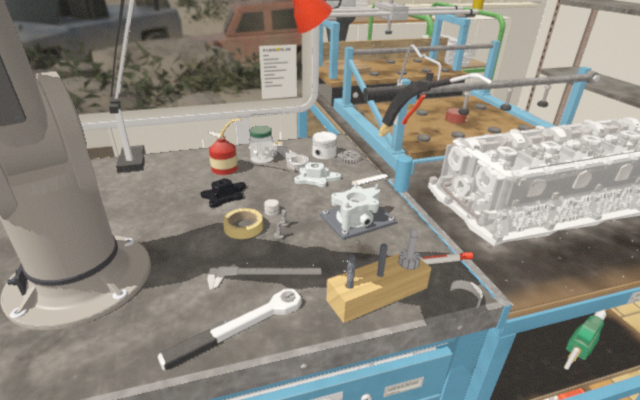

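View pics/a_wrist.png

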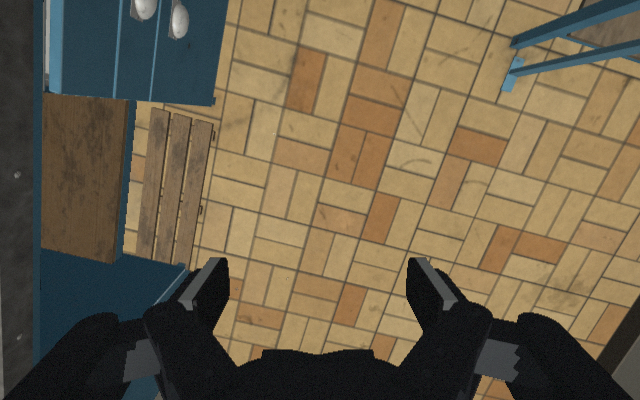

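The scene shows the wooden block at (208,240), with the slotted rotor at its front end and the studs behind it. The housing is at (317,235). The pale cover is at (406,232) in scene and (316,174) in side. The black look-alike is at (367,185). Next I'll triangulate and enlarge.

Run:
```python
from h import *
from scipy.optimize import least_squares
ps={n:imaging.read_camera(n) for n in ['scene','side']}
KT={n:cam(ps[n]) for n in ps}
save('b_s1',ps['scene']['image'],(150,170,480,310),2.4); save('b_s2',ps['side']['image'],(200,140,500,330),2.6)
def tri(a,b):
    f=lambda X: np.r_[proj(KT['scene'],X)[0]-a,proj(KT['side'],X)[0]-b]
    r=least_squares(f,[0.6,-0.1,0.05]); return r.x.round(4),r.fun.round(1)
print('jf',tri([314.8,226.3],[357.7,199.3])); print('dn',tri([297.9,214.7],[347.4,199.4])); print('df',tri([330.6,238.1],[374.2,185.7]))
print('cov',tri([402.9,233.4],[314.4,179.9])); print('house',tri([313.6,254.8],[355.1,216.8]))
print('shaft',tri([209,258.2],[405,275.1]),tri([209,258.2],[407,262]))
print('ct', tri([208.6,251.7],[377.4,293.3]))
for n in ps:
  for t in ['pump_cover','pump_housing','rotor_shaft','shaft_block','marker','feeler_gauge','tappet','head_bolt_0','stud_0']:
    print(n,t,[(np.round(d['rect']).tolist(),round(d['score'],2)) for d in nets.spot_in(ps[n],t)][:4])
```

```text
jf (array([0.5357, 0.0376, 0.0625]), array([-1.2,  1.9, -1.2, -2. ]))
dn (array([0.5043, 0.01  , 0.0785]), array([ 0. , -0.1,  0. ,  0.1]))
df (array([0.5863, 0.0628, 0.0693]), array([ 0., -0.,  0.,  0.]))
cov (array([0.5026, 0.244 , 0.0029]), array([-0.6,  1.1, -0.7, -1.3]))
house (array([0.5409, 0.0399, 0.0047]), array([ 1.5, -2. ,  1.4,  2.2]))
shaft (array([ 0.5486, -0.1719,  0.0234]), array([ 0.4, -0.4,  0.3,  0.4])) (array([ 0.5593, -0.164 ,  0.0375]), array([ 3.4, -3.4,  2.9,  3.4]))
ct (array([ 0.4951, -0.1787,  0.0009]), array([ 0.1, -0.1,  0.1,  0.1]))
scene pump_cover [([387.0, 214.0, 428.0, 252.0], 0.9), ([354.0, 180.0, 383.0, 195.0], 0.69)]
scene pump_housing [([285.0, 216.0, 348.0, 273.0], 0.77)]
scene rotor_shaft [([200.0, 213.0, 218.0, 254.0], 0.91), ([284.0, 216.0, 352.0, 270.0], 0.27)]
scene shaft_block [([189.0, 209.0, 226.0, 278.0], 0.6)]
scene marker [([224.0, 266.0, 242.0, 323.0], 0.73)]
scene feeler_gauge [([400.0, 263.0, 420.0, 292.0], 0.68)]
scene tappet [([284.0, 214.0, 348.0, 271.0], 0.33)]
scene head_bolt_0 [([314.0, 201.0, 319.0, 217.0], 0.66), ([294.0, 198.0, 303.0, 215.0], 0.61)]
scene stud_0 [([199.0, 194.0, 202.0, 207.0], 0.62), ([200.0, 202.0, 205.0, 236.0], 0.54)]
side pump_cover [([295.0, 160.0, 343.0, 188.0], 0.97), ([205.0, 177.0, 242.0, 209.0], 0.84)]
side pump_housing [([321.0, 184.0, 394.0, 238.0], 0.8)]
side rotor_shaft [([400.0, 231.0, 420.0, 272.0], 0.63)]
side shaft_block [([327.0, 255.0, 428.0, 321.0], 0.57)]
side marker [([425.0, 251.0, 471.0, 265.0], 0.87), ([279.0, 214.0, 290.0, 228.0], 0.57), ([320.0, 188.0, 398.0, 242.0], 0.35)]
side feeler_gauge [([351.0, 172.0, 384.0, 185.0], 0.58)]
side tappet [([267.0, 202.0, 280.0, 216.0], 0.55), ([348.0, 257.0, 357.0, 289.0], 0.38)]
side head_bolt_0 [([271.0, 221.0, 284.0, 239.0], 0.53)]
side stud_0 [([377.0, 245.0, 389.0, 277.0], 0.7), ([350.0, 255.0, 354.0, 288.0], 0.51)]
```

View pics/b_s1.png

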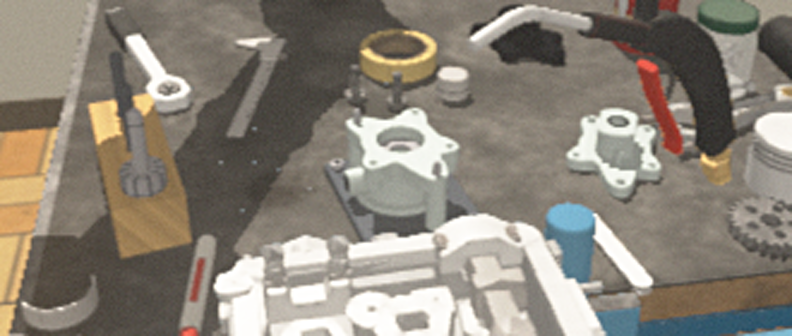

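View pics/b_s2.png

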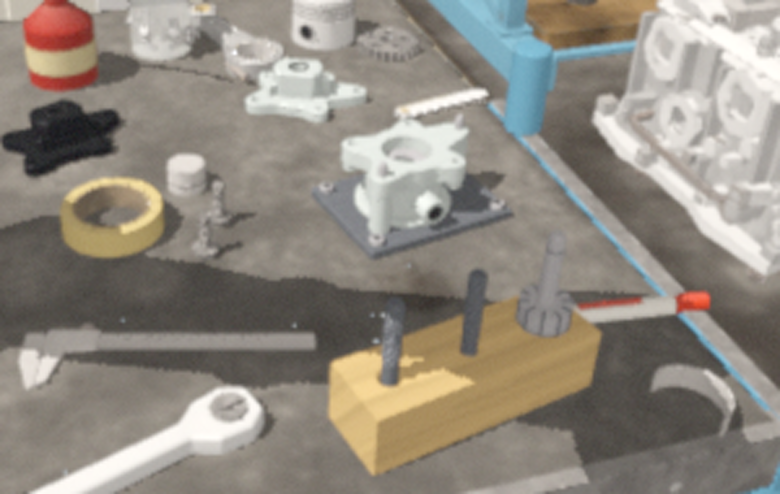

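```bash
cat >> h.py <<'E'
def plan(target,yaw=None,vmax=36.,pitchfix=True):
    "print tool-axis total shift in units & row count. yaw = world angle of tool x"
    o=st(); M=rot(o['tool_rot']); p=np.array(o['eef_pos'])
    d=np.array(target)-p
    cy=np.arctan2(M[1,0],M[0,0]); 
    M0=M
    if yaw is None: yaw=cy
    dy=(yaw-cy+np.pi/2)%np.pi-np.pi/2
    y=cy+dy
    T=np.array([[np.cos(y),np.sin(y),0],[np.sin(y),-np.cos(y),0],[0,0,-1]])
    rv=R.from_matrix(M0.T@T).as_rotvec(degrees=True)
    print('at',p.round(4),'yaw',np.degrees(cy).round(2),'d_world',d.round(4),'tilt',np.degrees(np.arccos(-M[2,2])).round(2))
    print('tool shift mm',(M.T@d*1000).round(2),'units total',(M.T@d/.12).round(4),'rows>=',np.ceil(np.linalg.norm(d)*1000/vmax))
    print('rot total deg',rv.round(2),'units',(rv/4).round(3),' | shift after rot, units',(T.T@d/.12).round(4))
E
python3 - <<'E'
from h import *
ps={n:imaging.read_camera(n) for n in ['scene','side']}
KT={n:cam(ps[n]) for n in ps}
from scipy.optimize import least_squares
def tri(a,b):
    f=lambda X: np.r_[proj(KT['scene'],X)[0]-a,proj(KT['side'],X)[0]-b]
    r=least_squares(f,[0.6,-0.1,0.05]); return r.x.round(4),r.fun.round(1)
print('tip',tri([207,218],[414,231]),'torchtip',tri([449,241],[383,131]),'torchbody',tri([440,195],[400,115]))
plan([0.55,-0.17,0.225],np.radians(-83))
E
```

```text
tip (array([ 0.5529, -0.1661,  0.1157]), array([-0.5,  0.6, -0.4, -0.6])) torchtip (array([0.6885, 0.2522, 0.1109]), array([ 0. , -0.1,  0.1,  0.1])) torchbody (array([0.694 , 0.2144, 0.1941]), array([ -3.4,   7.5,  -4.6, -11.1]))
at [ 0.178  -0.6511  0.2028] yaw -74.71 d_world [0.372  0.4811 0.0222] tilt 0.0
tool shift mm [-366.01 -485.73  -22.21] units total [-3.0501 -4.0478 -0.185 ] rows>= 17.0
rot total deg [-0.    0.    8.29] units [-0.     0.     2.072]  | shift after rot, units [-3.6016 -3.5659 -0.1851]
```

{"name": "apply_moves", "arguments": {"moves": "-1 -0.1 -0.12 -0.011 0 0 0;-1 -0.18 -0.238 -0.011 0 0 0;-1 -0.18 -0.238 -0.011 0 0 0;-1 -0.18 -0.238 -0.011 0 0 0;-1 -0.18 -0.238 -0.011 0 0 0;-1 -0.18 -0.238 -0.011 0 0 0;-1 -0.18 -0.238 -0.011 0 0 0;-1 -0.18 -0.238 -0.011 0 0 0;-1 -0.18 -0.238 -0.011 0 0 0;-1 -0.18 -0.238 -0.011 0 0 0;-1 -0.18 -0.238 -0.011 0 0 0;-1 -0.18 -0.238 -0.011 0 0 0"}}

```text
t: 3.45
eef_pos: [0.4299, -0.3223, 0.219]
tool_rot: [0.0, 0.795, -0.607, 0.0]
contact_force: [0.0, -0.2, -0.1]
gripper_width: 1.001
```

{"name": "apply_moves", "arguments": {"moves": "-1 -0.18 -0.238 -0.011 0 0 0;-1 -0.18 -0.238 -0.011 0 0 0;-1 -0.18 -0.238 -0.011 0 0 0;-1 -0.18 -0.238 -0.011 0 0 0.7;-1 -0.18 -0.2 -0.011 0 0 0.7;-1 -0.1 -0.1 -0.011 0 0 0.67;-1 0 0 0 0 0 0;-1 0 0 0 0 0 0"}}

```text
t: 4.12
eef_pos: [0.5456, -0.1691, 0.2266]
tool_rot: [-0.0, 0.75, -0.661, 0.0]
contact_force: [-0.9, 0.1, 0.0]
gripper_width: 0.998
```

Run:
```python
from h import *
plan([0.55,-0.17,0.225],np.radians(-83))
o=st();p=imaging.read_camera('wrist');KT=cam(p,o);save('c_w',p['image'])
for t in ['rotor_shaft','shaft_block','stud_0','joint_face']:
    print(t,[(np.round(d['location'],1).tolist(),round(d['score'],2)) for d in nets.spot_point(p,t)][:4],[(np.round(d['rect']).tolist(),round(d['score'],2)) for d in nets.spot_in(p,t)][:4])
print('expected tip px',proj(KT,[0.551,-0.169,0.12]))
```

```text
at [ 0.5456 -0.1691  0.2266] yaw -82.82 d_world [ 0.0044 -0.0009 -0.0016] tilt 0.0
tool shift mm [ 1.42 -4.3   1.58] units total [ 0.0118 -0.0358  0.0131] rows>= 1.0
rot total deg [-0.   -0.    0.18] units [-0.001 -0.001  0.046]  | shift after rot, units [ 0.0117 -0.0359  0.0131]
rotor_shaft [([320.4, 165.6], 0.81), ([152.6, 200.3], 0.19)] [([304.0, 156.0, 338.0, 194.0], 0.59)]
shaft_block [([318.5, 209.3], 0.71)] [([1.0, 7.0, 41.0, 101.0], 0.74), ([289.0, 147.0, 345.0, 286.0], 0.65)]
stud_0 [([317.9, 211.1], 0.59), ([324.6, 252.6], 0.55)] [([318.0, 213.0, 329.0, 245.0], 0.62), ([322.0, 262.0, 329.0, 299.0], 0.56)]
joint_face [([130.0, 164.3], 0.64)] [([85.0, 96.0, 203.0, 207.0], 0.67), ([0.0, 111.0, 36.0, 205.0], 0.46)]
expected tip px [[316.8784283  191.13439075]]
```

View pics/c_w.png

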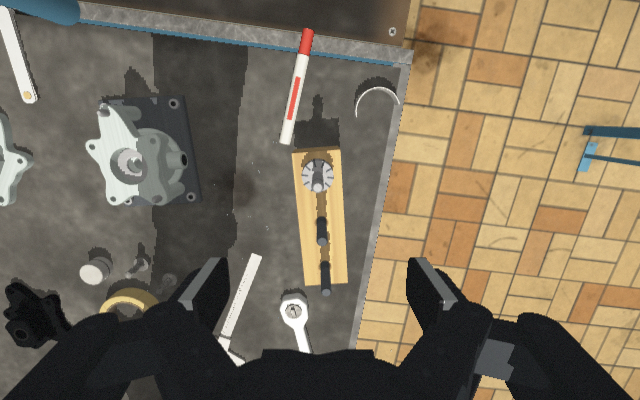

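The wrist view shows the rotor with slots at (317,178) on the block's far end, and studs at (321,230) and (325,275). The housing is at (133,160). I'll enlarge it.

Run:
```python
from h import *
o=st();p=imaging.read_camera('wrist');KT=cam(p,o);im=p['image']
np.save('c.npy',im); np.savez('c_kt.npz',K=KT[0],T=KT[1])
a=cv2.resize(im[145:205,280:360,::-1],None,fx=7,fy=7,interpolation=cv2.INTER_CUBIC)
b=cv2.resize(im[85:215,75:215,::-1],None,fx=5,fy=5,interpolation=cv2.INTER_CUBIC)
cv2.imwrite('pics/c1.png',a);cv2.imwrite('pics/c2.png',b)
```

```text
(no output)
```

View pics/c1.png

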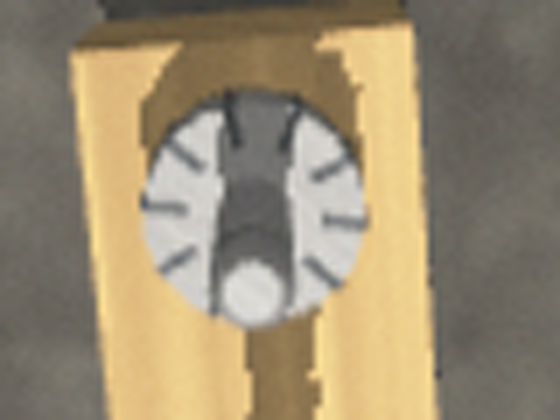

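View pics/c2.png

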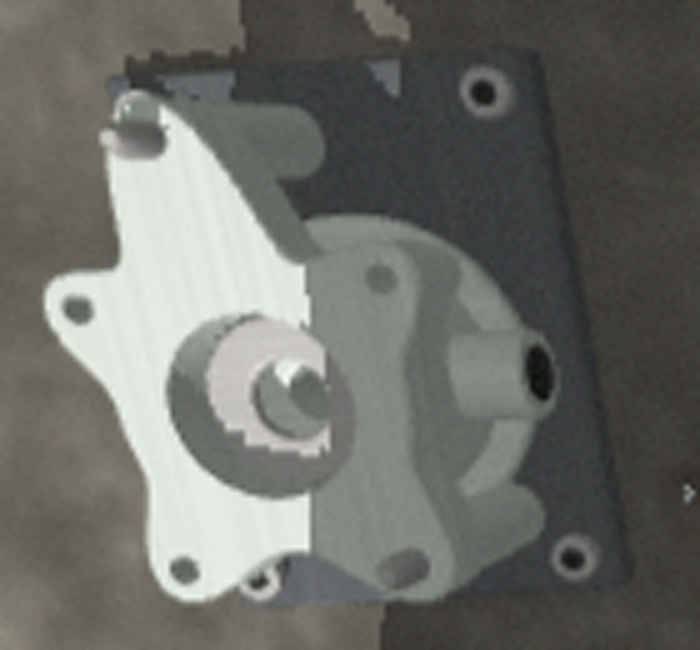

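Run:
```python
from h import *
d=np.load('c_kt.npz');KT=(d['K'],d['T'])
def c1(x,y): return ((x+.5)/7-.5+280,(y+.5)/7-.5+145)
def c2(x,y): return ((x+.5)/5-.5+75,(y+.5)/5-.5+85)
print('tip',ray(KT,c1(253,291),.12),'rotor',ray(KT,c1(255,208),.066))
jf=ray(KT,c2(260.5,405),.062);print('pocket',jf)
df=ray(KT,c2(106,138),.073);dn=ray(KT,c2(390,573),.073);print(df,dn,np.linalg.norm(df-dn))
v=df-dn;yaw=np.arctan2(v[1],v[0])-np.arctan2(36,96);print(np.degrees(yaw))
for y in [yaw, yaw+.03]:
  Rm=R.from_euler('z',y).as_matrix()
  c=(df+dn)/2-Rm@np.array([10,-8,0])/1000; print('axis from dowels',c)
# reproject model for check
im=np.load('c.npy')[...,::-1].copy();
im=cv2.resize(im[85:215,75:215],None,fx=5,fy=5,interpolation=cv2.INTER_CUBIC)
Rm=R.from_euler('z',yaw).as_matrix()
def dr(P,col):
    q=proj(KT,np.array(P)@Rm.T+np.array([jf[0],jf[1],0])); q=((q-[75,85]+.5)*5-.5)
    cv2.polylines(im,[np.round(q).astype(int)],True,col,1,cv2.LINE_AA)
t=np.linspace(0,2*np.pi,40,endpoint=False); C=np.c_[np.cos(t),np.sin(t),0*t]
dr(C*.021+[0,0,.062],(0,0,255)); dr(C*.00675+[0,0,.040],(255,0,0)); dr(C*.0135+[0,0,.051],(255,0,255))
for a in [(-.038,-.026),(.058,.010)]:
    dr(C*.004+[*a,.062],(0,255,0)); dr(C*.002+[*a,.074],(0,255,255))
dr([(s*.068+0.0,u*.052,.011) for s,u in [(1,1),(1,-1),(-1,-1),(-1,1)]],(255,255,0))
cv2.imwrite('pics/c3.png',im)
```

```text
tip [ 0.55490189 -0.16900119  0.12      ] rotor [ 0.55597265 -0.16889558  0.066     ]
pocket [0.5393425 0.0419218 0.062    ]
[0.59395215 0.06346283 0.073     ] [0.50727186 0.00874586 0.073     ] 0.10250569974265253
11.706137963936971
axis from dowels [0.53919686 0.04190903 0.073     ]
axis from dowels [0.53902788 0.04156402 0.073     ]
```

View pics/c3.png

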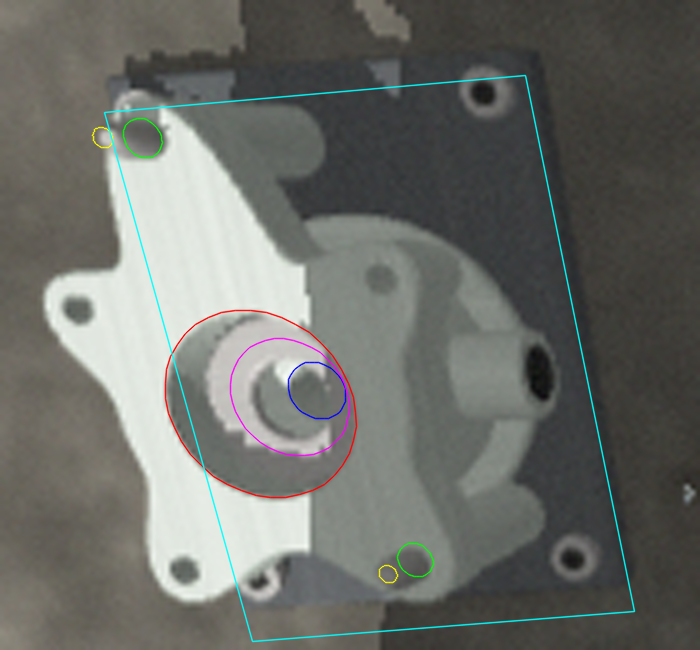

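Run:
```python
from h import *
plan([0.5552,-0.169,0.077],np.radians(-82.82))
```

```text
at [ 0.5449 -0.1706  0.2266] yaw -83.03 d_world [ 0.0103  0.0016 -0.1496] tilt 0.01
tool shift mm [ -0.34 -10.38 149.61] units total [-0.0028 -0.0865  1.2468] rows>= 5.0
rot total deg [-0.   -0.01 -0.21] units [-0.001 -0.002 -0.052]  | shift after rot, units [-0.0023 -0.0866  1.2468]
```

{"name": "apply_moves", "arguments": {"moves": "-1 0 -0.0865 0.15 0 0 0;-1 0 0 0.25 0 0 0;-1 0 0 0.25 0 0 0;-1 0 0 0.25 0 0 0;-1 0 0 0.2 0 0 0;-1 0 0 0.1 0 0 0;-1 0 0 0.047 0 0 0;-1 0 0 0 0 0 0;-1 0 0 0 0 0 0", "force": 50}}

```text
t: 5.37
eef_pos: [0.5563, -0.1691, 0.078]
tool_rot: [-0.0, 0.749, -0.663, 0.001]
contact_force: [-1.0, -0.8, 0.7]
gripper_width: 1.0
```

Run:
```python
from h import *
for i in range(3):
    plan([0.5552,-0.169,0.077],np.radians(-82.82))
    o=st();p=imaging.read_camera('wrist')
save('d_w',p['image'])
p=imaging.read_camera('side');save('d_s',p['image'],(330,150,490,330),4)
```

```text
at [ 0.5563 -0.1691  0.078 ] yaw -83.0 d_world [-0.0011  0.0001 -0.001 ] tilt 0.1
tool shift mm [-0.24  1.12  1.  ] units total [-0.002   0.0093  0.0083] rows>= 1.0
rot total deg [-0.09 -0.03 -0.18] units [-0.023 -0.008 -0.045]  | shift after rot, units [-0.002   0.0093  0.0083]
at [ 0.5567 -0.1692  0.0785] yaw -83.0 d_world [-0.0015  0.0002 -0.0015] tilt 0.15
tool shift mm [-0.33  1.46  1.47] units total [-0.0028  0.0122  0.0122] rows>= 1.0
rot total deg [-0.14 -0.05 -0.18] units [-0.036 -0.013 -0.045]  | shift after rot, units [-0.0028  0.0121  0.0123]
at [ 0.5567 -0.1692  0.0786] yaw -83.0 d_world [-0.0015  0.0002 -0.0016] tilt 0.17
tool shift mm [-0.39  1.51  1.61] units total [-0.0033  0.0126  0.0134] rows>= 1.0
rot total deg [-0.16 -0.06 -0.18] units [-0.04  -0.015 -0.046]  | shift after rot, units [-0.0033  0.0125  0.0134]
```

View pics/d_w.png

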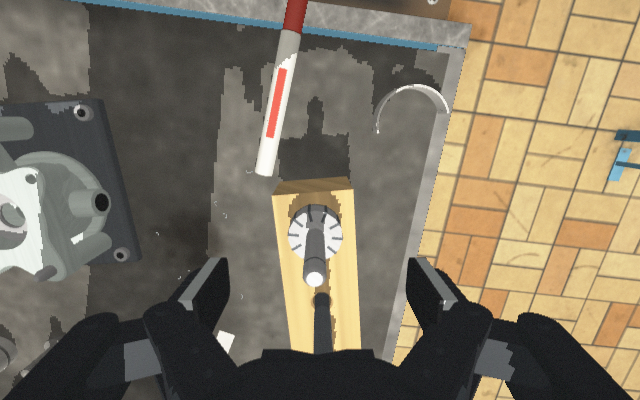

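View pics/d_s.png

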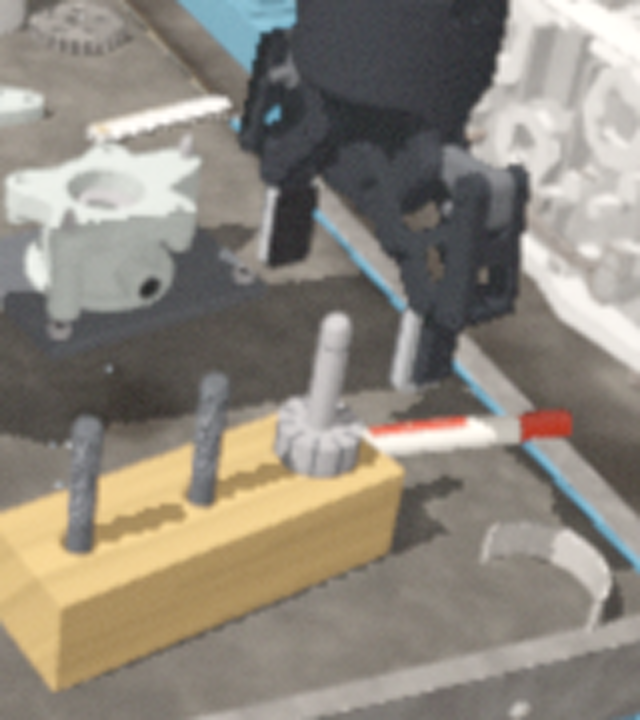

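Run:
```python
from h import *
o=st();p=imaging.read_camera('side');KT=cam(p);M=rot(o['tool_rot']);t=np.array(o['eef_pos']);print(t,o['contact_force'])
f=lambda P:((proj(KT,P)-[330,150]+.5)*4-.5).round(0).tolist()
print('tips',f([t+M@[s*.0425,0,-.013] for s in (1,-1,0)]),'shaft tip',f([.555,-.169,.12]),f([.555,-.169,.066]))
o=st();p=imaging.read_camera('wrist');KT=cam(p,o)
print('wrist: tips',proj(KT,[t+M@[s*.0425,0,-.013] for s in (1,-1,0)]),'tip', proj(KT,[.555,-.169,.12]),ray(KT,(314.5,279.5),.12),'rotor',ray(KT,(315,236),.066))
```

```text
[ 0.55642619 -0.16917811  0.07837749] [ 0.52942959  0.10131455 -0.09161797]
tips [[401.0, 434.0], [282.0, 318.0], [338.0, 373.0]] shaft tip [[345.0, 318.0]] [[327.0, 421.0]]
wrist: tips [[390.26662969 250.61227176]
 [241.21659737 250.54923287]
 [315.73710198 250.58075041]] tip [[314.7565641  278.64247338]] [ 0.55452462 -0.16893296  0.12      ] rotor [ 0.55487    -0.16874928  0.066     ]
```

{"name": "apply_moves", "arguments": {"moves": "1 0 0.01 0.012 0 0 0;1 0 0 0 0 0 0;1 0 0 0 0 0 0;1 0 0 0 0 0 0;1 0 0 0 0 0 0;1 0 0 0 0 0 0;1 0 0 0 0 0 0;1 0 0 0 0 0 0", "force": 50}}

```text
t: 6.33
eef_pos: [0.5543, -0.1688, 0.0756]
tool_rot: [-0.0, 0.749, -0.663, -0.0]
contact_force: [-1.0, 1.3, 0.6]
gripper_width: 0.108
```

Run:
```python
from h import *
plan([0.5552,-0.169,0.077],np.radians(-82.82));print(st()['gripper_width'],st()['contact_force'])
o=st();p=imaging.read_camera('wrist')
save('e_w',p['image'])
p=imaging.read_camera('side');save('e_s',p['image'],(330,150,490,330),3)
```

```text
at [ 0.5543 -0.1688  0.0756] yaw -82.98 d_world [ 0.0009 -0.0002  0.0014] tilt 0.01
tool shift mm [ 0.33 -0.85 -1.43] units total [ 0.0027 -0.0071 -0.0119] rows>= 1.0
rot total deg [-0.01  0.01 -0.16] units [-0.002  0.003 -0.041]  | shift after rot, units [ 0.0028 -0.0071 -0.0119]
0.10778828754035347 [-1.01747973  1.33470776  0.62249496]
```

View pics/e_w.png

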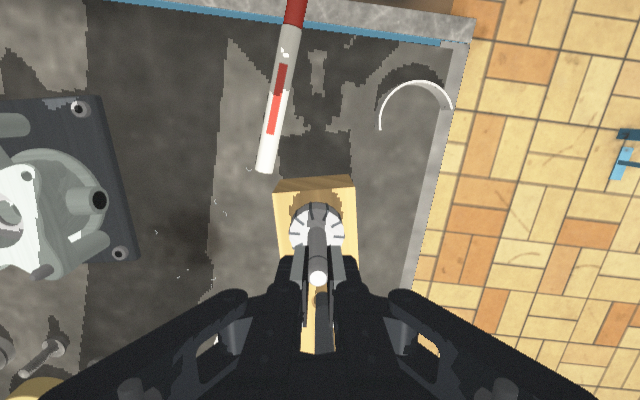

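View pics/e_s.png

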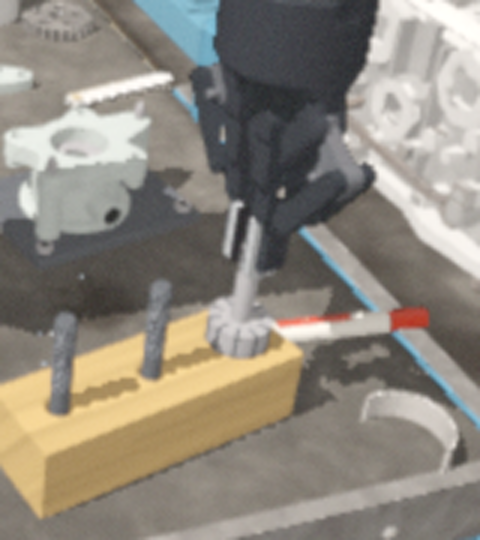

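Run:
```python
from h import *
o=st();p=imaging.read_camera('wrist');save('f_w',p['image'],(250,180,390,370),4);KT=cam(p,o);M=rot(o['tool_rot']);t=np.array(o['eef_pos'])
print('TCP',proj(KT,t),'grasp',proj(KT,t-M[:,2]*.019),'bk40',proj(KT,t-M[:,2]*.04),'tip@',ray(KT,(317,278),.12))
p=imaging.read_camera('side');save('f_s',p['image'],(380,180,450,280),7);KT=cam(p)
f=lambda P:((proj(KT,P)-[380,180]+.5)*7-.5).round(0).tolist()
print('TCP',f(t),'grasp',f(t-M[:,2]*.019),f([.555,-.169,.12]),f([.555,-.169,.066]))
```

```text
TCP [[315.66801668 241.56624183]] grasp [[315.4705973  255.35402151]] bk40 [[315.19529157 274.58138791]] tip@ [ 0.55509338 -0.16957282  0.12      ]
TCP [[224.0, 496.0]] grasp [[236.0, 433.0]] [[254.0, 347.0]] [[222.0, 527.0]]
```

View pics/f_w.png

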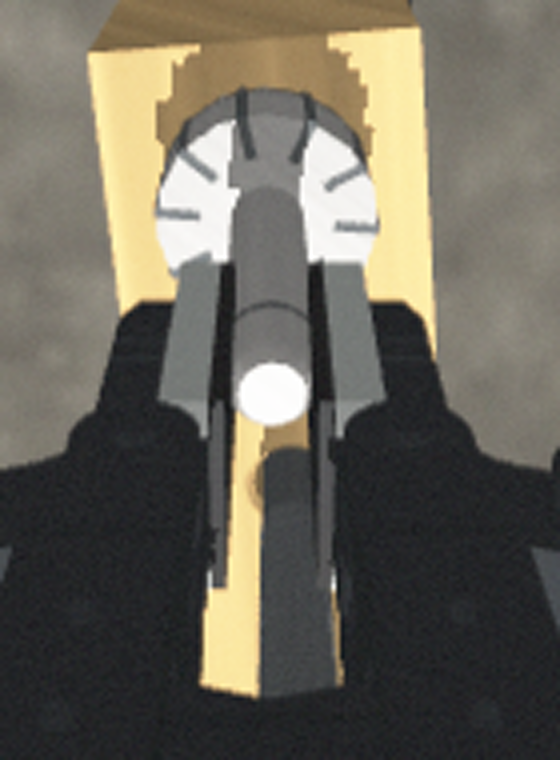

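View pics/f_s.png

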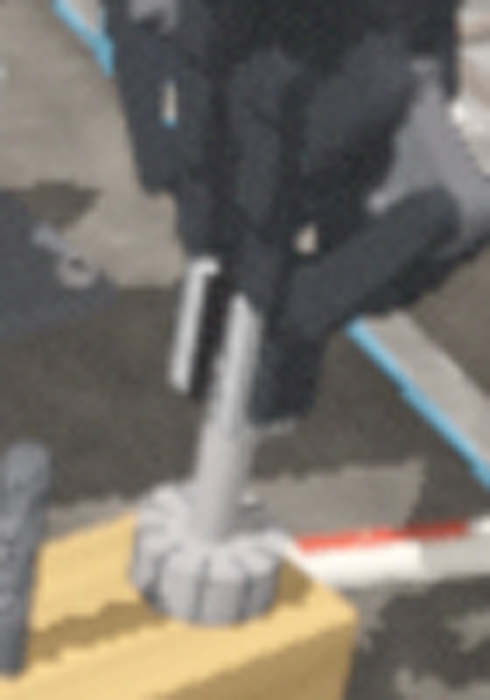

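{"name": "apply_moves", "arguments": {"moves": "1 0 0 0 0 0 0;1 0 0 0 0 0 0;1 0 0 0 0 0 0;1 0 0 0 0 0 0"}}

```text
t: 6.87
eef_pos: [0.5543, -0.1688, 0.0756]
tool_rot: [-0.0, 0.749, -0.663, -0.0]
contact_force: [-0.2, 2.3, 2.4]
gripper_width: 0.113
```

Run:
```python
from h import *
o=st();print(o['gripper_width'],o['contact_force'],o['eef_pos']);p=imaging.read_camera('wrist');save('g_w',p['image'],(250,180,390,370),4)
```

```text
0.11267837647095476 [-0.17675014  2.27462375  2.39164161] [ 0.55430407 -0.16882853  0.0755613 ]
```

View pics/g_w.png

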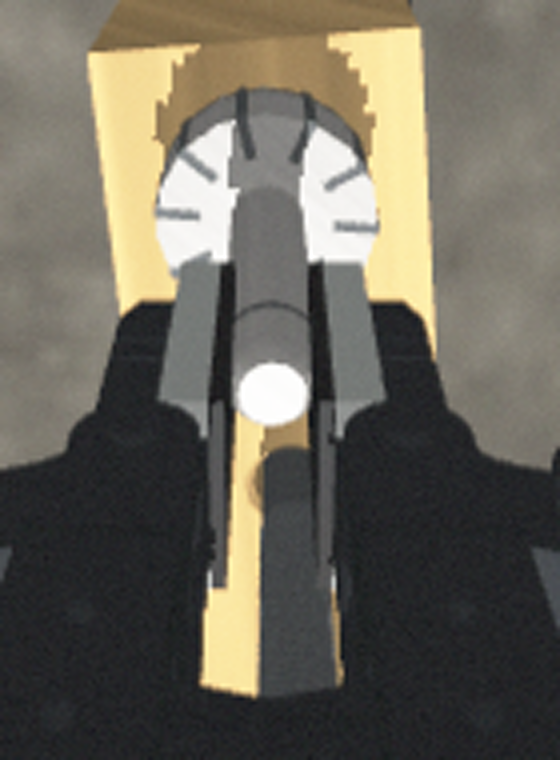

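{"name": "apply_moves", "arguments": {"moves": "1 0 0 -0.04 0 0 0;1 0 0 -0.08 0 0 0;1 0 0 -0.12 0 0 0;1 0 0 -0.17 0 0 0;1 0 0 -0.2 0 0 0;1 0 0 -0.22 0 0 0;1 0 0 -0.22 0 0 0;1 0 0 -0.13 0 0 0;1 0 0 -0.08 0 0 0;1 0 0 0 0 0 0;1 0 0 0 0 0 0"}}

```text
t: 7.83
eef_pos: [0.5539, -0.1693, 0.2265]
tool_rot: [0.0, 0.749, -0.663, 0.0]
contact_force: [-0.6, 0.3, -2.3]
gripper_width: 0.108
```

Run:
```python
from h import *
o=st();print(o['gripper_width'],o['contact_force'],o['eef_pos']);p=imaging.read_camera('wrist');save('h_w',p['image']);KT=cam(p,o)
print('jf px',proj(KT,[.5393,.0419,.062]))
plan([0.5393,0.0,0.2266])
```

```text
0.10832505955013937 [-0.58969264  0.25830558 -2.33871259] [ 0.55387603 -0.16927862  0.22650456]
jf px [[128.44824555 173.66934451]]
at [ 0.5534 -0.1691  0.2256] yaw -83.0 d_world [-0.0141  0.1691  0.001 ] tilt 0.11
tool shift mm [-169.54   -6.64   -0.94] units total [-1.4128 -0.0553 -0.0079] rows>= 5.0
rot total deg [0.1  0.03 0.  ] units [0.026 0.006 0.   ]  | shift after rot, units [-1.4128 -0.0553 -0.0084]
```

View pics/h_w.png

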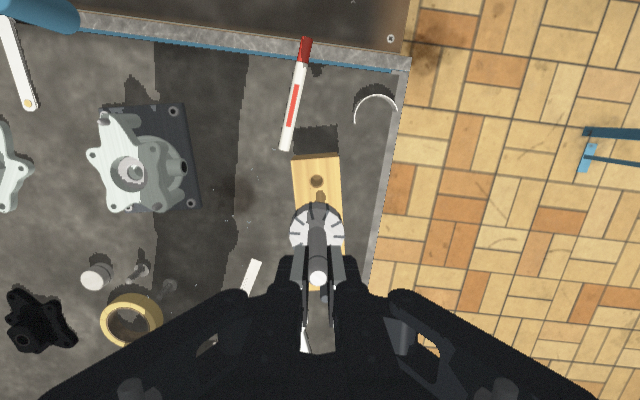

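{"name": "apply_moves", "arguments": {"moves": "1 -0.06 0 -0.008 0 0 0;1 -0.16 -0.01 0 0 0 0;1 -0.22 -0.015 0 0 0 0;1 -0.25 -0.015 0 0 0 0;1 -0.25 -0.015 0 0 0 0;1 -0.25 -0.015 0 0 0 0;1 -0.22 -0.015 0 0 0 0;1 -0.19 0 0 0 0 0;1 -0.11 0 0 0 0 0;1 -0.05 0 0 0 0 0;1 0 0 0 0 0 0;1 0 0 0 0 0 0"}}

```text
t: 8.88
eef_pos: [0.5382, 0.0412, 0.227]
tool_rot: [0.001, 0.749, -0.663, -0.0]
contact_force: [0.4, -0.1, -1.4]
gripper_width: 0.11
```

Run:
```python
from h import *
o=st();p=imaging.read_camera('wrist');KT=cam(p,o);save('i_w',p['image'],(240,90,420,290),4);print(o['eef_pos'],o['contact_force'])
np.savez('i_kt.npz',K=KT[0],T=KT[1],tcp=o['eef_pos'],im=p['image'])
im=cv2.imread('pics/h_w.png'); cv2.imwrite('pics/h_c.png',cv2.resize(im[160:220,280:360],None,fx=8,fy=8,interpolation=cv2.INTER_CUBIC))
print('jf px',proj(KT,[.5393,.0419,.062]))
```

```text
[0.5382218  0.04115181 0.22697978] [ 0.38369717 -0.07974053 -1.41937951]
jf px [[315.8865064  182.21716764]]
```

View pics/i_w.png

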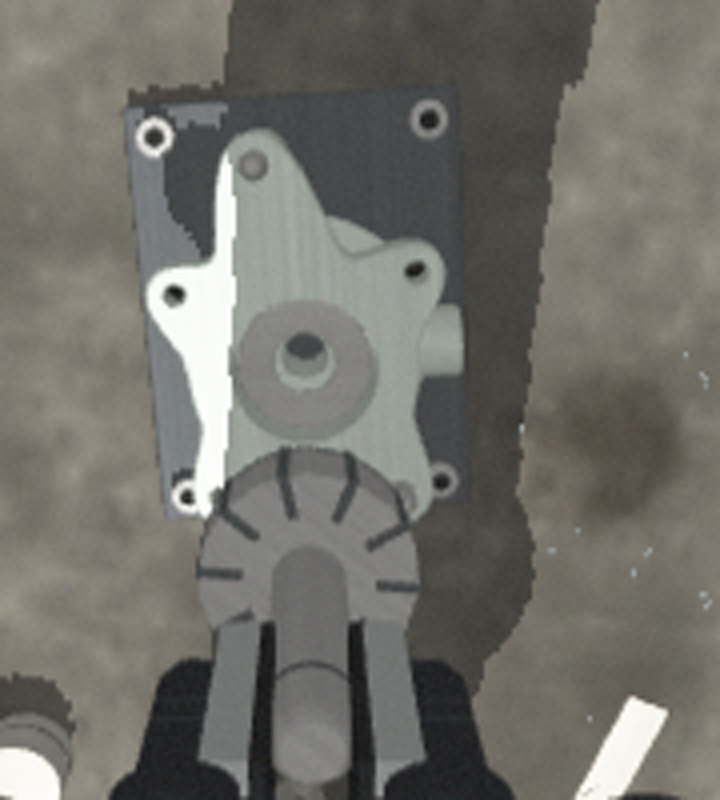

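View pics/h_c.png

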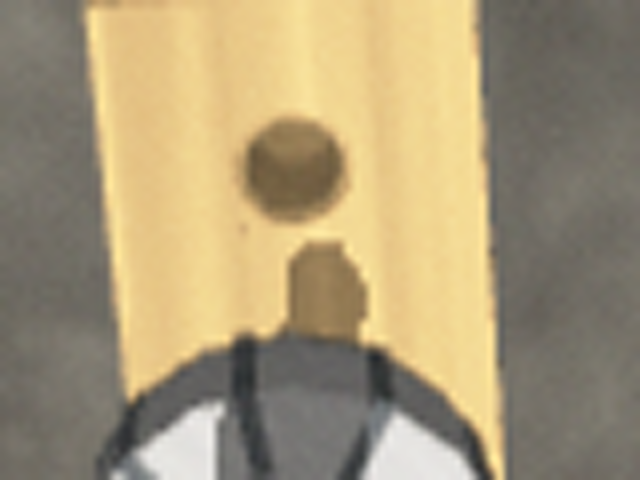

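Run:
```python
from h import *
d=np.load('i_kt.npz');KT=(d['K'],d['T']);tcp=d['tcp']
f4=lambda x,y:((x+.5)/4-.5+240,(y+.5)/4-.5+90)
jf=ray(KT,f4(306,369.5),.062);print('jf',jf)
print('bore edge', proj(KT,[jf[0],jf[1],.04]), 'plate', proj(KT,[jf[0],jf[1],.051]))
df=ray(KT,f4(253,166),.073);print('df',df,'pred yaw',np.degrees(np.arctan2(*(df-jf)[[1,0]])-np.arctan2(10,58)), np.linalg.norm((df-jf)[:2]))
# hole with h pose: same orientation
T=np.linalg.inv(KT[1]).copy(); T[:3,3]+=np.array([0.55387603,-0.16927862,0.22650456])-tcp
KTh=(KT[0],np.linalg.inv(T)); hole=ray(KTh,(316.2,180.7),.05);print('hole',hole)
# held shaft
for dz,px in [(.0444,f4(312,748))]:
    print('tip', ray(KT,px,tcp[2]+dz)-tcp)
print('rotor top',ray(KT,f4(308,570),tcp[2]-.0096)-tcp)
print('hole rel grip tcp',hole[:2]-np.array([.5543,-.1688]), 'tip earlier', np.array([.5549,-.1689])-np.array([.5543,-.1688]))
o=st();print(o['eef_pos'])
```

```text
jf [0.53958269 0.04166163 0.062     ]
bore edge [[316.1937257  178.11503881]] plate [[316.16038869 179.99953032]]
df [0.59415603 0.06222167 0.073     ] pred yaw 10.861060305912144 0.058317781947733044
hole [ 0.55430273 -0.16892735  0.05      ]
tip [ 0.00160484 -0.00096489  0.0444    ]
rotor top [ 0.00242542 -0.00027257 -0.0096    ]
hole rel grip tcp [ 2.73011730e-06 -1.27352763e-04] tip earlier [ 6.e-04 -1.e-04]
[0.53845143 0.04043465 0.22712011]
```

Run:
```python
from h import *
ps=[]
for i in range(4):
    ps.append(st()['eef_pos']); imaging.read_camera('side')
print(np.round(ps,4)); plan([.5392,.0418,.124])
```

```text
[[0.5385 0.0404 0.2271]
 [0.5385 0.0402 0.2272]
 [0.5386 0.0402 0.2273]
 [0.5387 0.0404 0.2275]]
at [0.5387 0.0406 0.2275] yaw -83.11 d_world [ 0.0005  0.0012 -0.1035] tilt 0.02
tool shift mm [ -1.16  -0.69 103.5 ] units total [-0.0097 -0.0058  0.8625] rows>= 3.0
rot total deg [ 0.01 -0.02 -0.  ] units [ 0.003 -0.004 -0.   ]  | shift after rot, units [-0.0094 -0.0056  0.8625]
```

{"name": "apply_moves", "arguments": {"moves": "1 -0.008 -0.006 0.1 0 0 0;1 0 0 0.2 0 0 0;1 0 0 0.2 0 0 0;1 0 0 0.18 0 0 0;1 0 0 0.12 0 0 0;1 0 0 0.06 0 0 0;1 0 0 0 0 0 0;1 0 0 0 0 0 0;1 0 0 0 0 0 0"}}

```text
t: 9.88
eef_pos: [0.54, 0.043, 0.1254]
tool_rot: [-0.001, 0.749, -0.663, 0.001]
contact_force: [-0.2, -0.2, -1.3]
gripper_width: 0.108
```

Run:
```python
from h import *
plan([.5392,.0418,.112]); o=st(); print(o['contact_force'])
p=imaging.read_camera('wrist');KT=cam(p,o);save('j_w',p['image'],(220,100,420,300),3.5)
plan([.5392,.0418,.112])
p=imaging.read_camera('side');save('j_s',p['image'],(300,130,420,250),5)
plan([.5392,.0418,.112])
```

```text
at [0.54   0.043  0.1254] yaw -83.0 d_world [-0.0008 -0.0012 -0.0134] tilt 0.1
tool shift mm [ 1.07  0.99 13.35] units total [0.009  0.0083 0.1113] rows>= 1.0
rot total deg [-0.1  0.  -0. ] units [-0.026  0.001 -0.   ]  | shift after rot, units [0.0089 0.0081 0.1113]
[-0.18988223 -0.17607002 -1.2799019 ]
at [0.5401 0.043  0.1256] yaw -83.0 d_world [-0.0009 -0.0012 -0.0136] tilt 0.13
tool shift mm [ 1.12  1.12 13.55] units total [0.0093 0.0093 0.1129] rows>= 1.0
rot total deg [-0.13  0.   -0.  ] units [-0.032  0.    -0.   ]  | shift after rot, units [0.0093 0.009  0.1129]
at [0.5401 0.043  0.1256] yaw -83.0 d_world [-0.0009 -0.0012 -0.0136] tilt 0.13
tool shift mm [ 1.08  1.07 13.55] units total [0.009  0.0089 0.1129] rows>= 1.0
rot total deg [-0.13 -0.    0.  ] units [-0.032 -0.001  0.   ]  | shift after rot, units [0.009  0.0087 0.113 ]
```

View pics/j_w.png

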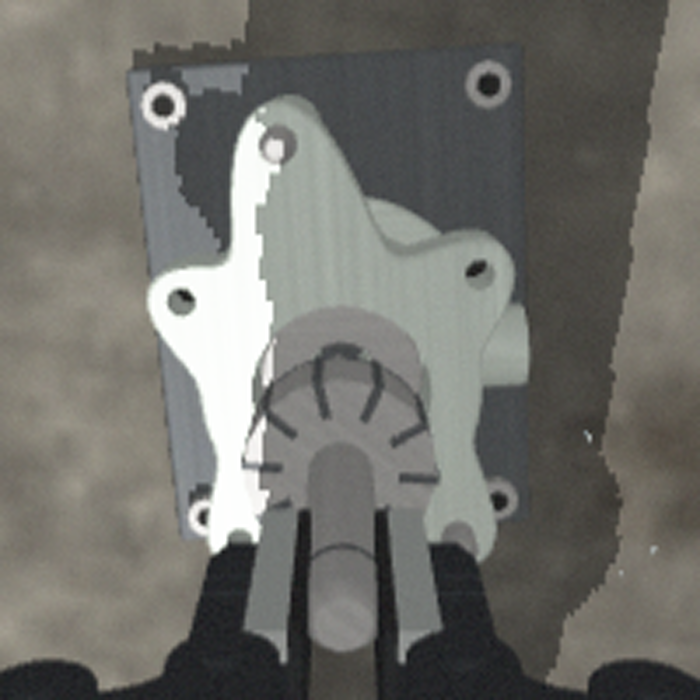

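View pics/j_s.png

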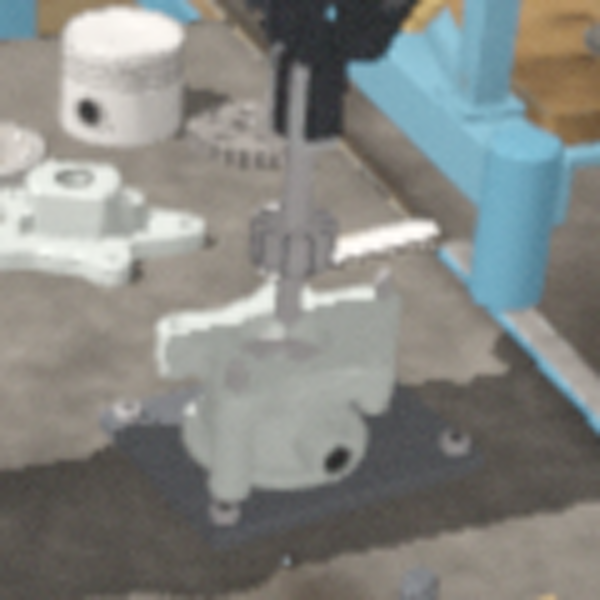

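{"name": "apply_moves", "arguments": {"moves": "1 0.007 0.007 0.05 0 0 0;1 0 0 0.06 0 0 0;1 0 0 0.04 0 0 0;1 0 0 0.03 0 0 0;1 0 0 0.02 0 0 0;1 0 0 0 0 0 0;1 0 0 0 0 0 0"}}

```text
t: 10.57
eef_pos: [0.5384, 0.042, 0.1003]
tool_rot: [0.0, 0.749, -0.663, -0.0]
contact_force: [0.8, 0.3, -2.0]
gripper_width: 0.107
```

{"name": "apply_moves", "arguments": {"moves": "1 0 -0.005 0.02 0 0 0;1 0 0 0.02 0 0 0;1 0 0 0.02 0 0 0;1 0 0 0 0 0 0"}}

```text
t: 10.9
eef_pos: [0.5387, 0.0419, 0.0928]
tool_rot: [0.0, 0.749, -0.663, -0.0]
contact_force: [-0.1, 0.3, -1.7]
gripper_width: 0.111
```

Bottom is at about 35 mm, 5 mm into the bore, with no contact force. Continuing.

{"name": "apply_moves", "arguments": {"moves": "1 0 0 0.02 0 0 0;1 0 0 0.02 0 0 0;1 0 0 0.02 0 0 0;1 0 0 0.02 0 0 0;1 0 0 0 0 0 0"}}

```text
t: 11.32
eef_pos: [0.5387, 0.042, 0.0831]
tool_rot: [0.0, 0.749, -0.663, -0.0]
contact_force: [0.2, 0.3, -1.4]
gripper_width: 0.109
```

{"name": "apply_moves", "arguments": {"moves": "1 0 0 0.02 0 0 0;1 0 0 0.02 0 0 0;1 0 0 0.012 0 0 0;1 0 0 0 0 0 0;1 0 0 0 0 0 0"}}

```text
t: 11.73
eef_pos: [0.539, 0.042, 0.0773]
tool_rot: [0.0, 0.749, -0.663, -0.0]
contact_force: [-0.8, -0.5, -1.4]
gripper_width: 0.11
```

{"name": "apply_moves", "arguments": {"moves": "1 0 0 0.004 0 0 0;0.5 0 0 0 0 0 0;0.2 0 0 0 0 0 0;-0.2 0 0 0 0 0 0;-0.5 0 0 0 0 0 0;-1 0 0 0 0 0 0;-1 0 0 -0.1 0 0 0;-1 0 0 -0.25 0 0 0;-1 0 0 -0.25 0 0 0;-1 0 0 -0.25 0 0 0;-1 0 0 -0.25 0 0 0;-1 0 0 -0.12 0 0 0"}}

```text
t: 12.73
eef_pos: [0.5408, 0.0425, 0.2284]
tool_rot: [-0.002, 0.749, -0.663, 0.002]
contact_force: [0.4, -0.3, 1.5]
gripper_width: 1.001
```

Run:
```python
from h import *
plan([.50,.20,.227]); o=st(); print(o['contact_force'],o['gripper_width'])
p=imaging.read_camera('wrist');save('k_w',p['image'])
KT=cam(p,o); print('tip', proj(KT,[.5394,.0417,.121]),'rotor',proj(KT,[.5394,.0417,.067]))
p=imaging.read_camera('side');save('k_s',p['image'],(290,130,430,250),5)
```

```text
at [0.5408 0.0425 0.2284] yaw -82.99 d_world [-0.0408  0.1575 -0.0014] tilt 0.35
tool shift mm [-161.26   21.23    1.26] units total [-1.3438  0.1769  0.0105] rows>= 5.0
rot total deg [-0.35  0.   -0.  ] units [-0.086  0.    -0.   ]  | shift after rot, units [-1.3438  0.1768  0.0116]
[ 0.43292523 -0.31610662  1.45640849] 1.0013814120420153
tip [[317.01793064 198.56167545]] rotor [[317.08852241 186.19067804]]
```

View pics/k_w.png

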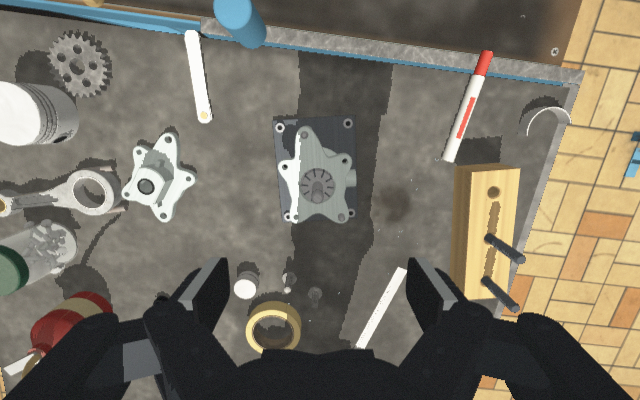

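View pics/k_s.png

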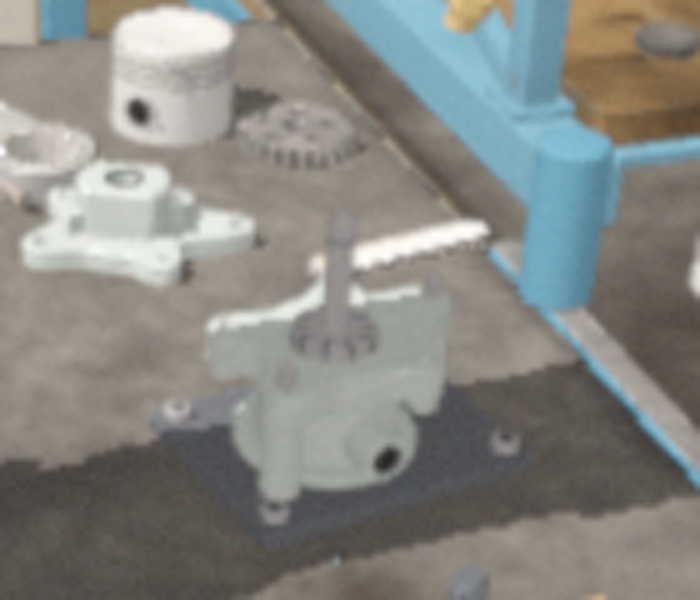

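{"name": "apply_moves", "arguments": {"moves": "-1 -0.06 0 0 0 0 0;-1 -0.16 0.02 0 0 0 0;-1 -0.22 0.02 0 0 0 0;-1 -0.25 0.02 0 0 0 0;-1 -0.25 0.02 0 0 0 0;-1 -0.25 0.02 0 0 0 0;-1 -0.22 0.02 0 0 0 0;-1 -0.14 0.013 0 0 0 0;-1 -0.08 0 0 0 0 0;-1 -0.03 0 0 0 0 0;-1 0 0 0 0 0 0;-1 0 0 0 0 0 0"}}

```text
t: 13.83
eef_pos: [0.4991, 0.2364, 0.2227]
tool_rot: [0.001, 0.749, -0.663, 0.0]
contact_force: [-0.5, -0.1, 0.2]
gripper_width: 1.004
```

Run:
```python
from h import *
plan([.503,.244,.227]); o=st(); print(o['contact_force'],o['gripper_width'])
p=imaging.read_camera('wrist');KT=cam(p,o);save('l_w',p['image']);save('l_c',p['image'],(220,100,420,280),4)
np.savez('l_kt.npz',K=KT[0],T=KT[1],tcp=o['eef_pos'],im=p['image'])
print([(np.round(d['location'],1).tolist(),round(d['score'],2)) for d in nets.spot_point(p,'pump_cover')])
print('torch',proj(KT,[.69,.25,.11]))
```

```text
at [0.4991 0.2364 0.2227] yaw -83.07 d_world [0.0039 0.0076 0.0043] tilt 0.08
tool shift mm [-7.1  -4.8  -4.29] units total [-0.0591 -0.04   -0.0358] rows>= 1.0
rot total deg [ 0.06 -0.06 -0.  ] units [ 0.014 -0.016 -0.   ]  | shift after rot, units [-0.0592 -0.0401 -0.0357]
[-0.47901676 -0.07040293  0.23586338] 1.0040903972464545
[([303.2, 164.1], 0.73), ([312.0, 314.7], 0.73)]
torch [[328.03538428 -39.88533451]]
```

View pics/l_w.png

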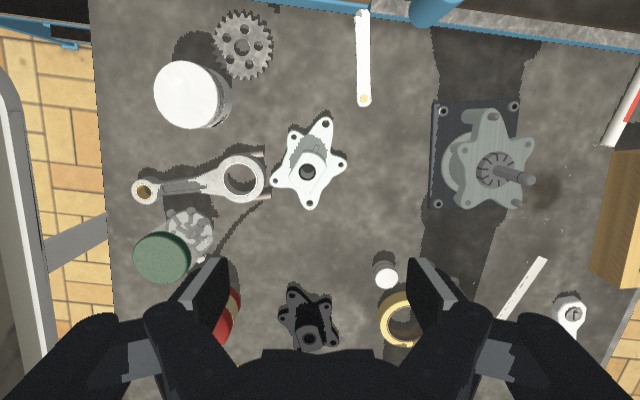

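View pics/l_c.png

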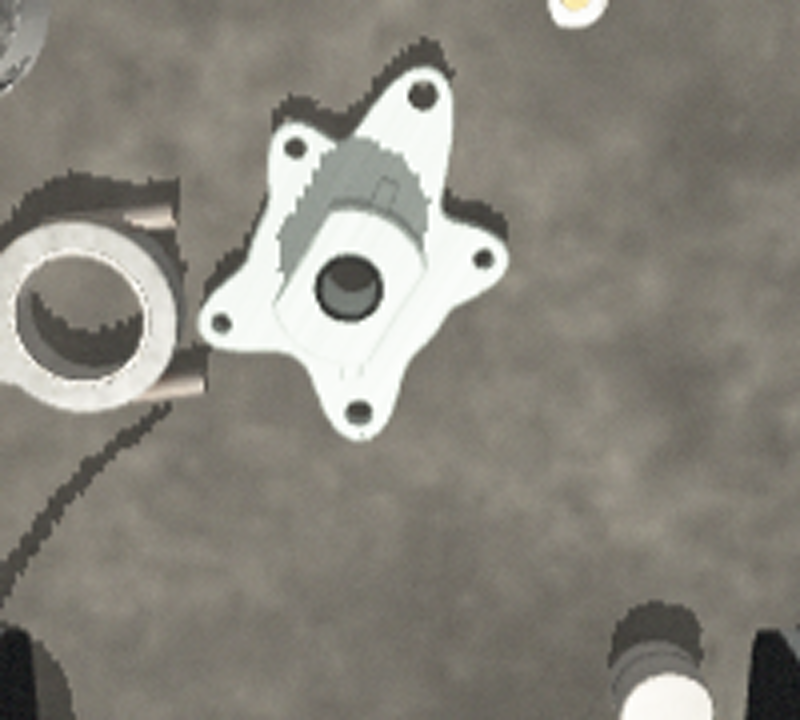

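Run:
```python
from h import *
d=np.load('l_kt.npz');KT=(d['K'],d['T']);tcp=d['tcp']
f4=lambda x,y:((x+.5)/4-.5+220,(y+.5)/4-.5+100)
c=ray(KT,f4(349,288.5),.04);print('centre',c)
for n,xy in dict(a=(423,95),b=(295,147),c=(221,322),d=(358,412),e=(484,259)).items():
    h=ray(KT,f4(*xy),.014);v=(h-c)[:2];print(n,h,np.linalg.norm(v),np.degrees(np.arctan2(v[1],v[0])))
print('nominal far',np.hypot(58,10),np.degrees(np.arctan2(10,58)),'near',np.hypot(38,26),np.degrees(np.arctan2(-26,-38)))
for a,b in [((278,297),(335,212)),((370,372),(426,270))]:
    v=(ray(KT,f4(*b),.04)-ray(KT,f4(*a),.04))[:2];print('flat',np.degrees(np.arctan2(v[1],v[0])))
```

```text
centre [0.50764929 0.24873632 0.04      ]
a [0.56450151 0.23333632 0.014     ] 0.05890106737763647 -15.156436266579666
b [0.54447002 0.27037935 0.014     ] 0.04271049541075559 30.446779879858845
c [0.48714207 0.28852916 0.014     ] 0.04476622945112813 117.26428810659188
d [0.46262889 0.24160373 0.014     ] 0.045581902077946816 -170.9974391244736
e [0.51732783 0.20783236 0.014     ] 0.04203341954019207 -76.68771699755257
nominal far 58.855755878248644 9.782407031807287 near 46.04345773288535 -145.61965527615513
flat -27.651313277841794
flat -21.32985784485092
```

{"name": "apply_moves", "arguments": {"moves": "-1 -0.093 -0.083 0.1 0 0 0.5;-0.6 0 0 0.15 0 0 1;-0.35 0 0 0.2 0 0 1;-0.35 0 0 0.2 0 0 1;-0.35 0 0 0.2 0 0 1;-0.35 0 0 0.15 0 0 1;-0.35 0 0 0.05 0 0 1;-0.35 0 0 0 0 0 1;-0.35 0 0 0 0 0 0.55;-0.35 0 0 0 0 0 0;-0.35 0 0 0 0 0 0"}}

```text
t: 14.85
eef_pos: [0.5079, 0.2492, 0.0974]
tool_rot: [0.0, -0.536, 0.844, -0.0]
contact_force: [-0.2, 0.6, -0.2]
gripper_width: 0.677
```

Run:
```python
from h import *
plan([.5076,.2487,.017],np.radians(-115.2)); o=st(); print(o['contact_force'],o['gripper_width'])
p=imaging.read_camera('wrist');KT=cam(p,o);save('m_w',p['image'])
np.savez('m_kt.npz',K=KT[0],T=KT[1],tcp=o['eef_pos'],im=p['image'])
print('pred',proj(KT,[[.5076,.2487,.04]]))
plan([.5076,.2487,.017],np.radians(-115.2));
```

```text
at [0.5079 0.2492 0.0974] yaw -115.2 d_world [-0.0003 -0.0005 -0.0804] tilt 0.03
tool shift mm [ 0.52  0.12 80.41] units total [0.0043 0.001  0.6701] rows>= 3.0
rot total deg [-0.03 -0.01 -0.  ] units [-0.007 -0.003 -0.   ]  | shift after rot, units [4.500e-03 6.000e-04 6.701e-01]
[-0.2161093   0.61055109 -0.15531841] 0.6774043879093479
pred [[317.59359221 213.24052166]]
at [0.5079 0.2494 0.0975] yaw -115.18 d_world [-0.0003 -0.0007 -0.0805] tilt 0.03
tool shift mm [ 7.300e-01 -1.000e-02  8.048e+01] units total [ 6.100e-03 -1.000e-04  6.707e-01] rows>= 3.0
rot total deg [-0.03  0.    0.02] units [-0.007  0.001  0.005]  | shift after rot, units [ 6.100e-03 -4.000e-04  6.707e-01]
```

View pics/m_w.png

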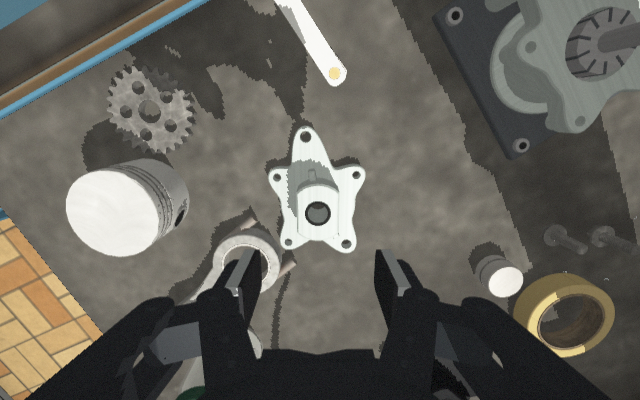

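Run:
```python
from h import *
d=np.load('m_kt.npz');KT=(d['K'],d['T']);tcp=d['tcp'];o=st();M=rot(o['tool_rot'])
for px in [(293,264),(253,213),(262,230),(280,255),(270,275),(500,275)]:
    for z in (.01,.03): print(px,z,(M.T@(ray(KT,px,z)-np.array([.5076,.2487,z]))*1000).round(1)[:2])
print('c',ray(KT,(317.4,213.4),.04))
for px in [(305.5,137),(346,244)]: 
    v=ray(KT,px,.014)-[.5079,.249,.014];print(np.linalg.norm(v),np.degrees(np.arctan2(v[1],v[0])))
```

```text
(293, 264) 0.01 [-23.3  60.4]
(293, 264) 0.03 [-21.5  50. ]
(253, 213) 0.01 [-58.1   9.6]
(253, 213) 0.03 [-53.6   3. ]
(262, 230) 0.01 [-50.9  25.9]
(262, 230) 0.03 [-46.9  18.1]
(280, 255) 0.01 [-35.3  51. ]
(280, 255) 0.03 [-32.6  41.3]
(270, 275) 0.01 [-45.6  72.1]
(270, 275) 0.03 [-42.1  60.7]
(500, 275) 0.01 [175.   72.1]
(500, 275) 0.03 [161.4  60.8]
c [0.5075448  0.24889614 0.04      ]
0.0581733584913541 -15.73580445930933
0.046429594081318484 -170.55362922834527
```

{"name": "apply_moves", "arguments": {"moves": "-0.15 0.004 0 0.05 0 0 0;-0.15 0 0 0.12 0 0 0;-0.15 0 0 0.16 0 0 0;-0.15 0 0 0.15 0 0 0;-0.15 0 0 0.1 0 0 0;-0.15 0 0 0.06 0 0 0;-0.15 0 0 0.03 0 0 0;-0.15 0 0 0 0 0 0;-0.15 0 0 0 0 0 0", "force": 80}}

```text
t: 15.65
eef_pos: [0.5076, 0.2499, 0.0174]
tool_rot: [0.0, -0.536, 0.844, -0.0]
contact_force: [-0.1, 0.8, 0.2]
gripper_width: 0.575
```

Run:
```python
from h import *
plan([.5076,.2488,.017],np.radians(-115.2)); o=st(); print(o['contact_force'],o['gripper_width'])
p=imaging.read_camera('wrist');save('n_w',p['image'],(200,120,440,380),3)
```

```text
at [0.5076 0.2499 0.0174] yaw -115.19 d_world [-0.     -0.0011 -0.0004] tilt 0.05
tool shift mm [ 1.01 -0.44  0.41] units total [ 0.0084 -0.0036  0.0034] rows>= 1.0
rot total deg [-0.03  0.04  0.01] units [-0.007  0.01   0.003]  | shift after rot, units [ 0.0084 -0.0036  0.0034]
[-0.13856564  0.79656892  0.20138608] 0.5753542769361154
```

View pics/n_w.png

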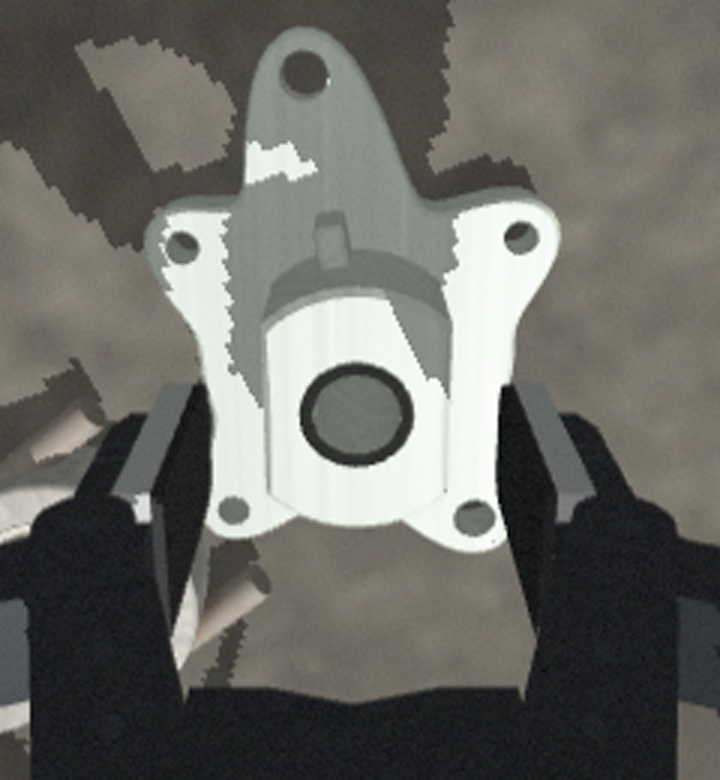

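{"name": "apply_moves", "arguments": {"moves": "0.1 0 0 0 0 0 0;0.3 0 0 0 0 0 0;1 0 0 0 0 0 0;1 0 0 0 0 0 0;1 0 0 0 0 0 0;1 0 0 0 0 0 0;1 0 0 0 0 0 0", "force": 80}}

```text
t: 16.28
eef_pos: [0.5072, 0.2496, 0.0169]
tool_rot: [0.0, -0.536, 0.844, -0.0]
contact_force: [0.5, 0.2, -0.4]
gripper_width: -0.003
```

Run:
```python
from h import *
plan([.5076,.2488,.017],np.radians(-115.2)); o=st(); print(o['contact_force'],o['gripper_width'])
p=imaging.read_camera('wrist');save('o_w',p['image'],(200,120,440,380),3);KT=cam(p,o)
np.savez('o_kt.npz',K=KT[0],T=KT[1],tcp=o['eef_pos'],im=p['image'],q=o['tool_rot'])
```

```text
at [0.5072 0.2496 0.0169] yaw -115.19 d_world [ 0.0004 -0.0008  0.0001] tilt 0.0
tool shift mm [ 0.59 -0.69 -0.06] units total [ 0.0049 -0.0057 -0.0005] rows>= 1.0
rot total deg [-0.   -0.    0.01] units [-0.    -0.     0.002]  | shift after rot, units [ 0.0049 -0.0057 -0.0005]
[ 0.47936176  0.17469975 -0.4048946 ] -0.0030885690066944664
```

View pics/o_w.png

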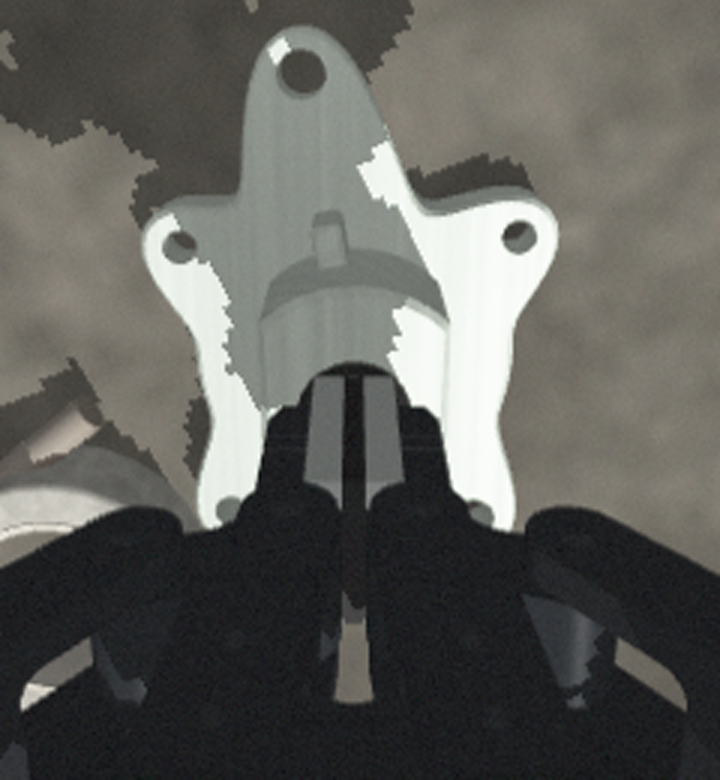

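Run:
```python
from h import *
d=np.load('o_kt.npz');KT=(d['K'],d['T']);tcp=d['tcp'];M=rot(d['q'])
for y in (-11,0,11):
  for z in (0,-10,-20,-25,-30,-40,-50,-60):
    print(y,z,proj(KT,tcp+M@np.array([0,y,z])/1000)[0].round(1), end=' | ')
  print()
ps={n:imaging.read_camera(n) for n in ['scene','side']}
save('o_s',ps['side']['image'],(260,110,380,220),6); save('o_c',ps['scene']['image'],(360,170,460,270),6)
KT=cam(ps['side'])
print('side tcp..',[(z,((proj(KT,tcp-M[:,2]*z/1000)[0]-[260,110]+.5)*6-.5).round(0).tolist()) for z in (0,20,25,30,40)])
KT=cam(ps['scene'])
print('scene tcp..',[(z,((proj(KT,tcp-M[:,2]*z/1000)[0]-[360,170]+.5)*6-.5).round(0).tolist()) for z in (0,20,25,30,40)])
```

```text
-11 0 [316.8 225.3] | -11 -10 [316.7 231.5] | -11 -20 [316.7 238.3] | -11 -25 [316.6 242. ] | -11 -30 [316.6 246. ] | -11 -40 [316.6 254.7] | -11 -50 [316.5 264.7] | -11 -60 [316.4 276.2] | 
0 0 [316.8 242.2] | 0 -10 [316.7 249.1] | 0 -20 [316.7 256.9] | 0 -25 [316.7 261.1] | 0 -30 [316.6 265.5] | 0 -40 [316.6 275.3] | 0 -50 [316.5 286.5] | 0 -60 [316.4 299.4] | 
11 0 [316.8 258.5] | 11 -10 [316.7 266.2] | 11 -20 [316.7 274.7] | 11 -25 [316.7 279.4] | 11 -30 [316.6 284.3] | 11 -40 [316.6 295.1] | 11 -50 [316.5 307.4] | 11 -60 [316.5 321.5] | 
side tcp.. [(0, [332.0, 378.0]), (20, [333.0, 336.0]), (25, [333.0, 325.0]), (30, [333.0, 315.0]), (40, [333.0, 293.0])]
scene tcp.. [(0, [279.0, 364.0]), (20, [284.0, 318.0]), (25, [286.0, 306.0]), (30, [287.0, 294.0]), (40, [290.0, 271.0])]
```

View pics/o_s.png

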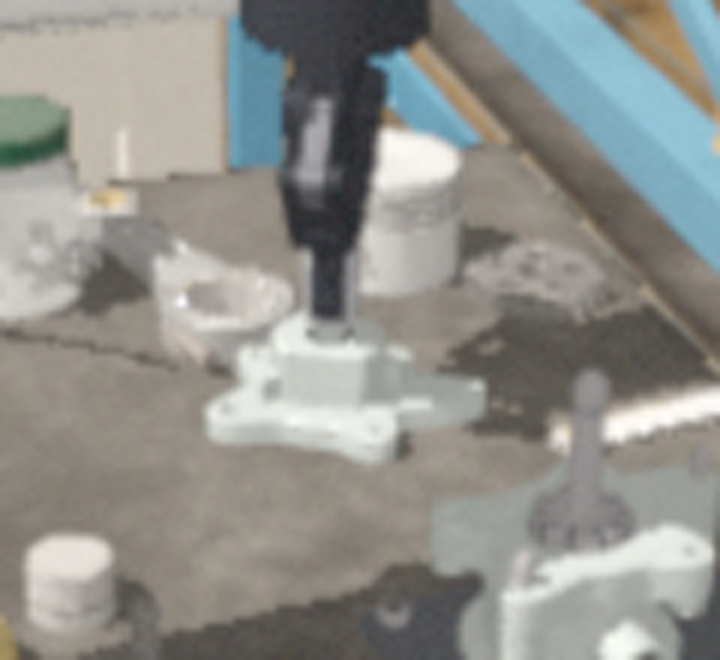

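View pics/o_c.png

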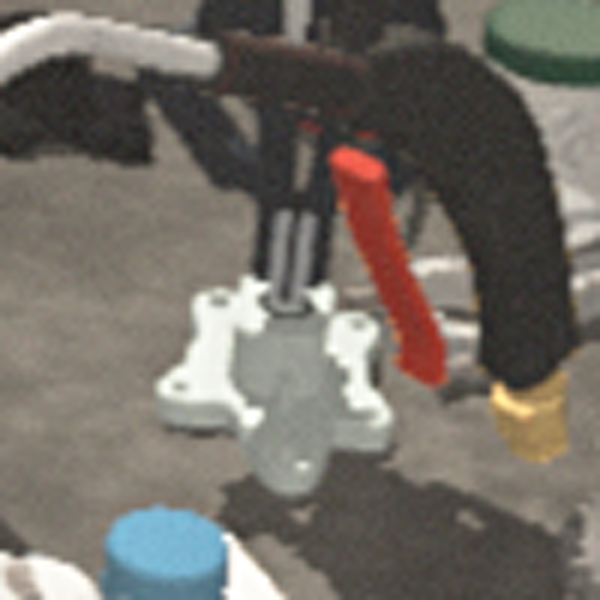

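The fingers closed above the boss. Both fixed views put the fingertips about 27 mm behind the reported TCP, at z of about 43 mm rather than 17. I'll open, go about 25 mm lower and grip again.

{"name": "apply_moves", "arguments": {"moves": "-0.15 0 0 0 0 0 0;-0.15 0 0 0 0 0 0;-0.15 0 0 0 0 0 0;-0.15 0 0 0 0 0 0;-0.15 0 0 0 0 0 0;-0.15 0.005 -0.005 0.05 0 0 0;-0.15 0 0 0.06 0 0 0;-0.15 0 0 0.05 0 0 0;-0.15 0 0 0.03 0 0 0;-0.15 0 0 0.015 0 0 0;-0.15 0 0 0 0 0 0"}}

```text
t: 17.35
eef_pos: [0.5071, 0.2486, -0.0085]
tool_rot: [-0.001, -0.536, 0.844, 0.0]
contact_force: [-1.0, 0.7, 0.7]
gripper_width: 0.57
```

Run:
```python
from h import *
plan([.5076,.2488,-.008],np.radians(-115.2)); o=st(); print(o['contact_force'],o['gripper_width'])
ps=imaging.read_camera('side')
save('p_s',ps['image'],(260,110,380,220),6)
p=imaging.read_camera('wrist');save('p_w',p['image'],(200,120,440,380),2.3)
```

```text
at [ 0.5071  0.2486 -0.0085] yaw -115.19 d_world [0.0005 0.0002 0.0005] tilt 0.07
tool shift mm [-0.37 -0.43 -0.46] units total [-0.0031 -0.0036 -0.0038] rows>= 1.0
rot total deg [ 0.04 -0.06  0.01] units [ 0.011 -0.014  0.003]  | shift after rot, units [-0.0031 -0.0036 -0.0038]
[-1.00175646  0.68784827  0.68559196] 0.569670589465509
```

View pics/p_s.png

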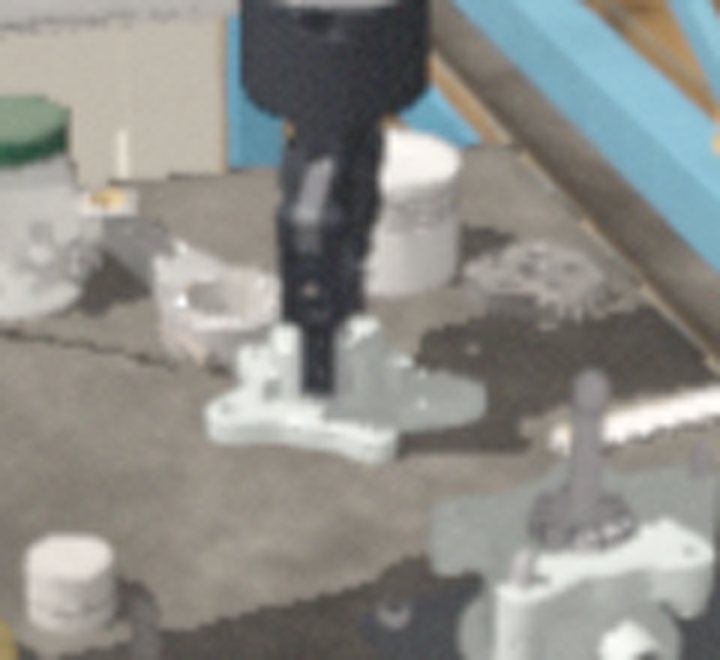

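View pics/p_w.png

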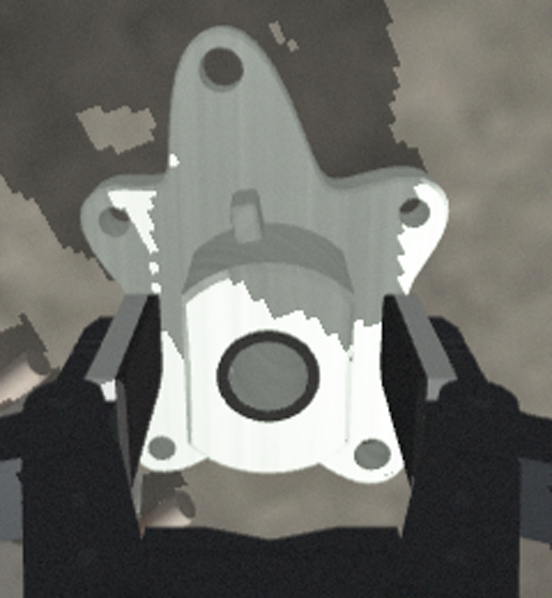

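{"name": "apply_moves", "arguments": {"moves": "0.1 0 0 0 0 0 0;0.1 0 0 0 0 0 0;0.4 0 0 0 0 0 0;1 0 0 0 0 0 0;1 0 0 0 0 0 0;1 0 0 0 0 0 0;1 0 0 0 0 0 0", "force": 90}}

```text
t: 18.03
eef_pos: [0.5078, 0.2491, -0.007]
tool_rot: [0.0, -0.536, 0.844, -0.0]
contact_force: [-1.9, -1.1, 4.5]
gripper_width: 0.379
```

Run:
```python
from h import *
plan([.5076,.2488,-.008],np.radians(-115.2)); o=st(); print(o['contact_force'],o['gripper_width'])
ps=imaging.read_camera('side')
save('q_s',ps['image'],(260,110,380,220),6)
p=imaging.read_camera('wrist');save('q_w',p['image'],(200,120,440,380),3);KT=cam(p,o)
np.savez('q_kt.npz',K=KT[0],T=KT[1],tcp=o['eef_pos'],im=p['image'],q=o['tool_rot'])
```

```text
at [ 0.5078  0.2491 -0.007 ] yaw -115.2 d_world [-0.0002 -0.0003 -0.001 ] tilt 0.05
tool shift mm [0.33 0.09 1.02] units total [0.0028 0.0008 0.0085] rows>= 1.0
rot total deg [-0.03  0.03  0.  ] units [-0.008  0.009  0.001]  | shift after rot, units [0.0028 0.0008 0.0085]
[-1.8623836  -1.07260041  4.46927566] 0.37860353913185246
```

View pics/q_s.png

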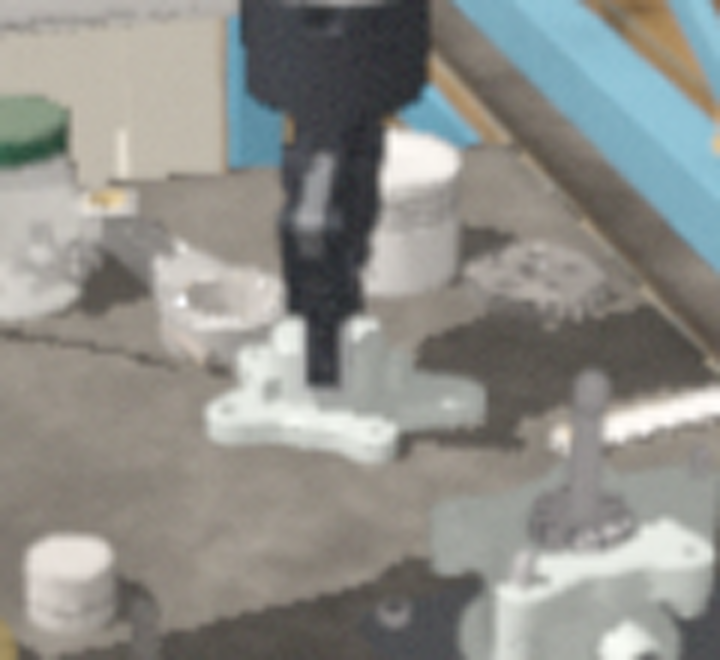

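View pics/q_w.png

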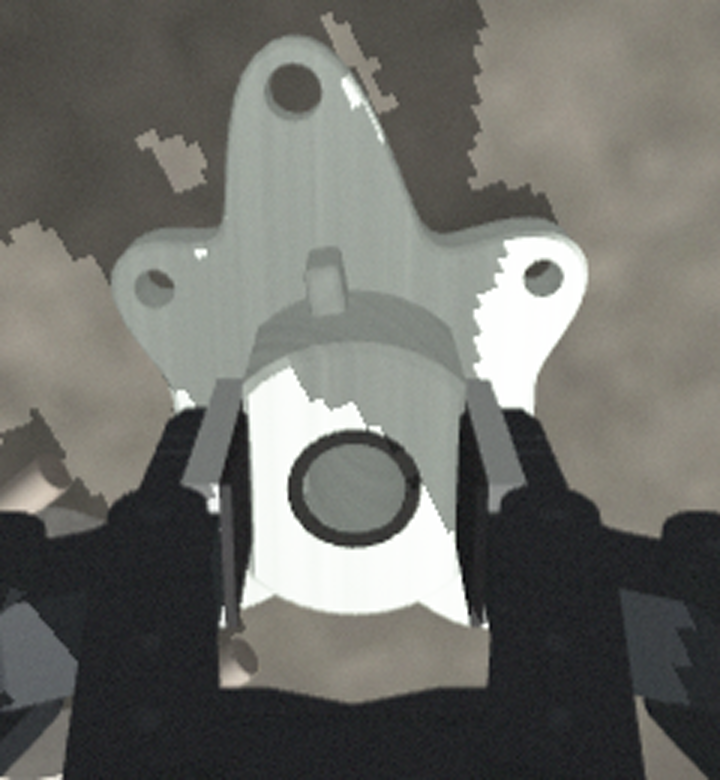

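Run:
```python
from h import *
d=np.load('q_kt.npz');KT=(d['K'],d['T']);tcp=d['tcp'];M=rot(d['q'])
f3=lambda x,y:((x+.5)/3-.5+200,(y+.5)/3-.5+120)
c=ray(KT,f3(354,489),.04);f=ray(KT,f3(295,89),.014);b=ray(KT,f3(155,288),.014);e=ray(KT,f3(543,279),.014)
print(c,f,'rel tool mm',(M.T@(c-tcp)*1000).round(2)); v=f-c;print('yaw',np.degrees(np.arctan2(v[1],v[0]))-9.78,np.hypot(*v[:2]))
im=cv2.imread('pics/k_w.png');cv2.imwrite('pics/k_c.png',cv2.resize(im[115:235,265:365],None,fx=6,fy=6,interpolation=cv2.INTER_CUBIC))
im=np.load('l_kt.npz')['im'][...,::-1];cv2.imwrite('pics/l_h.png',cv2.resize(im[90:220,420:550],None,fx=5,fy=5,interpolation=cv2.INTER_CUBIC))
```

```text
[0.50772317 0.24849567 0.04      ] [0.56463175 0.23241984 0.014     ] rel tool mm [  0.53  -0.17 -46.98]
yaw -25.55420198778762 0.05913559447544048
```

View pics/k_c.png

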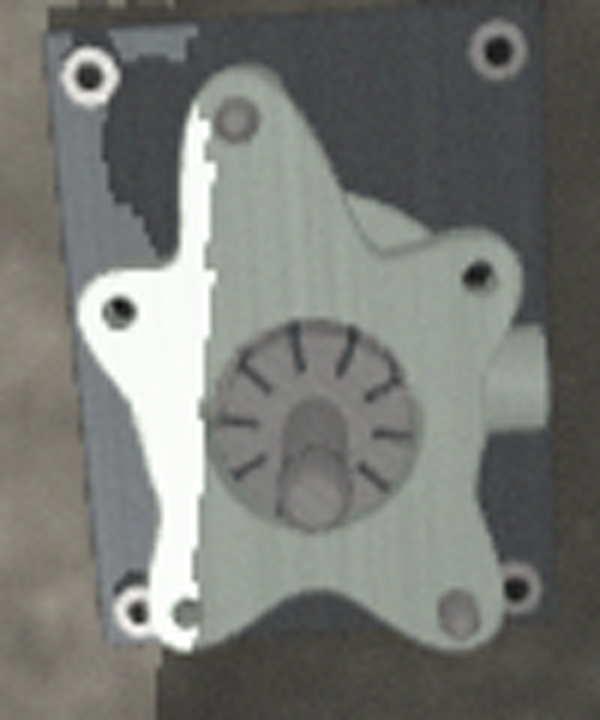

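View pics/l_h.png

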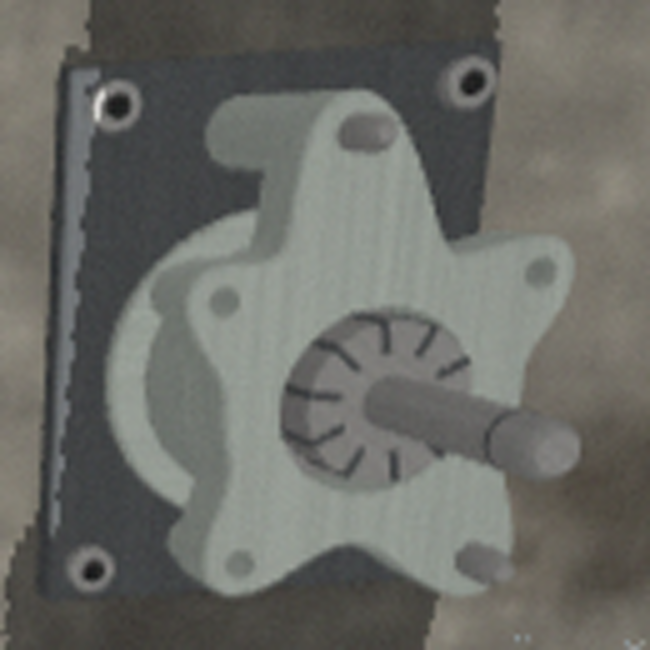

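Run:
```python
from h import *
d=np.load('l_kt.npz');KTl=(d['K'],d['T'])
q0=np.load('o_kt.npz')
C=np.linalg.inv(KTl[1])
o_l=np.load('l_kt.npz')['tcp']
p=imaging.read_camera('wrist');mount=np.array(p['mount'])
T=np.eye(4);q=np.array([-.002,.749,-.663,.002]);q/=np.linalg.norm(q);T[:3,:3]=rot(q);T[:3,3]=[.5408,.0425,.2284]
KTk=(KTl[0],np.linalg.inv(T@mount))
k=lambda x,y:((x+.5)/6-.5+265,(y+.5)/6-.5+115)
l=lambda x,y:((x+.5)/5-.5+420,(y+.5)/5-.5+90)
def rep(n,df,dn):
    v=(df-dn)[:2];y=np.arctan2(v[1],v[0])-np.arctan2(36,96)
    c=(df+dn)[:2]/2-R.from_euler('z',y).as_matrix()[:2,:2]@np.array([.010,-.008])
    print(n,'yaw',np.degrees(y).round(2),'len',np.hypot(*v).round(4),'axis',c.round(4))
rep('k',ray(KTk,k(236,121),.070),ray(KTk,k(459,613),.070))
rep('l tip',ray(KTl,l(384,131),.073),ray(KTl,l(505,571),.073))
rep('l base',ray(KTl,l(354,131),.062),ray(KTl,l(472,557),.062))
print('rotor k',ray(KTk,k(316,425),.067),'tip k',ray(KTk,k(315,500),.121),'tip l',ray(KTl,l(545,450),.121))
for n,KT,f,pts in [('k',KTk,k,[(90,75),(498,50),(517,588),(138,610)]),('l',KTl,l,[(119,105),(472,82),None,(92,570)])]:
    P=[None if a is None else ray(KT,f(*a),.013) for a in pts]
    for i,j in [(3,0),(2,1)]:
        if P[i] is not None and P[j] is not None: v=P[j]-P[i];print(n,'plate edge yaw',np.degrees(np.arctan2(v[1],v[0])),np.hypot(*v[:2]))
    v=P[0]-P[1];print(n,'plate cross',np.degrees(np.arctan2(v[1],v[0]))-90)
```

```text
k yaw 10.77 len 0.101 axis [0.5398 0.0429]
l tip yaw 10.99 len 0.1027 axis [0.5391 0.0422]
l base yaw 10.82 len 0.1025 axis [0.5391 0.0425]
rotor k [0.54060741 0.04224957 0.067     ] tip k [0.54036456 0.0423561  0.121     ] tip l [0.53995152 0.04454622 0.121     ]
k plate edge yaw 10.26456596476238 0.11667315380262185
k plate edge yaw 10.689510576263924 0.11652245152668225
k plate cross 10.370154490497029
l plate edge yaw 10.33889074147331 0.11680538732720502
l plate cross 10.52218678081394
```

{"name": "apply_moves", "arguments": {"moves": "1 0 0 -0.03 0 0 0;1 0 0 -0.06 0 0 0;1 0 0 -0.1 0 0 0;1 0 0 -0.14 0 0 0;1 0 0 -0.17 0 0 0;1 0 0 -0.2 0 0 0;1 0 0 -0.2 0 0 0;1 0 0 -0.2 0 0 -0.5;1 0 0 -0.16 0 0 -0.5;1 0 0 -0.08 0 0 -1;1 0 0 -0.05 0 0 -1;1 0 0 0 0 0 -1"}}

```text
t: 19.18
eef_pos: [0.5082, 0.2492, 0.1618]
tool_rot: [0.002, -0.649, 0.76, -0.001]
contact_force: [0.3, -0.2, -4.6]
gripper_width: 0.375
```

{"name": "apply_moves", "arguments": {"moves": "1 0 0 0 0 0 -1;1 0 0 0 0 0 -1;1 0 0 0 0 0 -1;1 0 0 0 0 0 -1;1 0 0 0 0 0 -0.5;1 0 0 0 0 0 -0.5;1 0 0 0 0 0 0;1 0 0 0 0 0 0"}}

```text
t: 19.85
eef_pos: [0.5073, 0.2486, 0.1596]
tool_rot: [-0.0, 0.77, -0.638, 0.0]
contact_force: [1.1, -0.1, -4.2]
gripper_width: 0.376
```

Run:
```python
from h import *
y=np.radians(-79.2);T=np.array([[np.cos(y),np.sin(y)],[np.sin(y),-np.cos(y)]])
tgt=np.array([.5394,.0421])-T@np.array([.0003,0]);print(tgt)
plan([*tgt,.16],y); o=st(); print(o['contact_force'],o['gripper_width'])
p=imaging.read_camera('wrist');save('r_w',p['image']);KT=cam(p,o)
p=imaging.read_camera('side');save('r_s',p['image'],(240,80,440,240),4)
```

```text
[0.53934379 0.04239469]
at [0.5073 0.2486 0.1596] yaw -79.26 d_world [ 0.032  -0.2062  0.0004] tilt 0.01
tool shift mm [208.54   6.98  -0.34] units total [ 1.7378  0.0582 -0.0028] rows>= 6.0
rot total deg [-0.01 -0.01 -0.06] units [-0.002 -0.002 -0.016]  | shift after rot, units [ 1.7377  0.06   -0.0031]
[ 1.05700913 -0.0901425  -4.15759127] 0.3759539914399886
```

View pics/r_w.png

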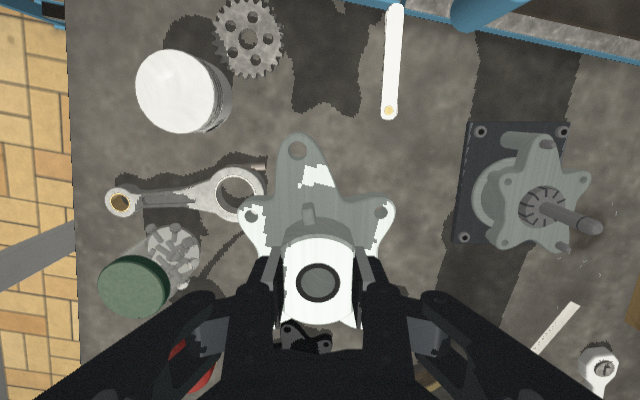

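View pics/r_s.png

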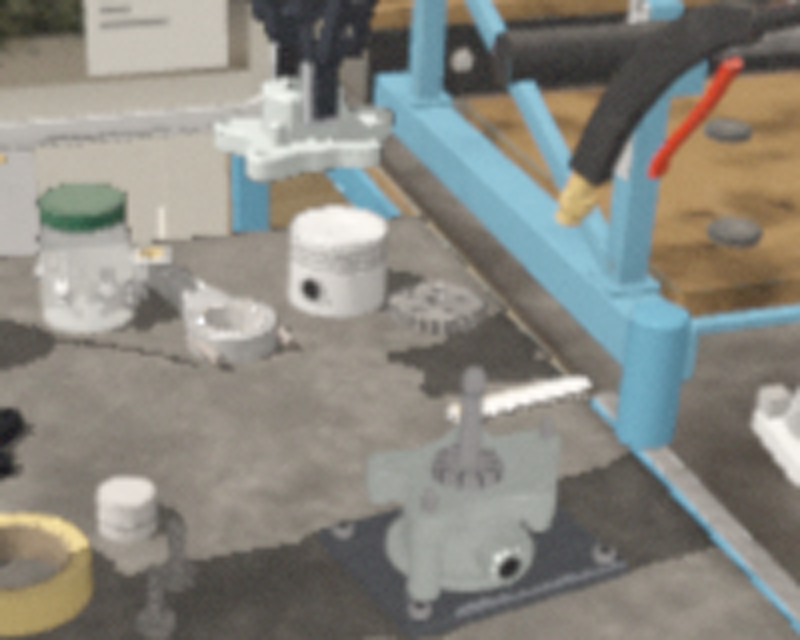

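{"name": "apply_moves", "arguments": {"moves": "1 0.06 0 0 0 0 0;1 0.14 0.01 0 0 0 0;1 0.2 0.01 0 0 0 0;1 0.23 0.01 0 0 0 0;1 0.24 0.01 0 0 0 0;1 0.24 0.01 0 0 0 0;1 0.23 0.01 0 0 0 0;1 0.19 0 0 0 0 0;1 0.12 0 0 0 0 0;1 0.07 0 0 0 0 0;1 0.018 0 0 0 0 0;1 0 0 0 0 0 0"}}

```text
t: 20.95
eef_pos: [0.5395, 0.0425, 0.1591]
tool_rot: [-0.0, 0.77, -0.638, -0.0]
contact_force: [0.1, 0.1, -3.5]
gripper_width: 0.374
```

{"name": "apply_moves", "arguments": {"moves": "1 0 0 0 0 0 0;1 0 0 0 0 0 0"}}

```text
t: 21.12
eef_pos: [0.5393, 0.0443, 0.1592]
tool_rot: [-0.0, 0.771, -0.637, -0.0]
contact_force: [-0.6, 0.1, -4.0]
gripper_width: 0.378
```

Run:
```python
from h import *
y=np.radians(-79.2)
plan([.53934,.0424,.16],y); o=st(); print(o['contact_force'],o['gripper_width'])
p=imaging.read_camera('wrist');save('s_w',p['image']);save('s_c',p['image'],(210,90,430,310),3.5);KT=cam(p,o)
np.savez('s_kt.npz',K=KT[0],T=KT[1],tcp=o['eef_pos'],im=p['image'],q=o['tool_rot'])
```

```text
at [0.5393 0.0443 0.1592] yaw -79.06 d_world [ 0.     -0.0019  0.0008] tilt 0.04
tool shift mm [ 1.86  0.34 -0.82] units total [ 0.0155  0.0028 -0.0068] rows>= 1.0
rot total deg [-0.01  0.04  0.14] units [-0.002  0.01   0.034]  | shift after rot, units [ 0.0155  0.0028 -0.0068]
[-0.60050244  0.11341282 -4.04874428] 0.37779232854883604
```

View pics/s_c.png

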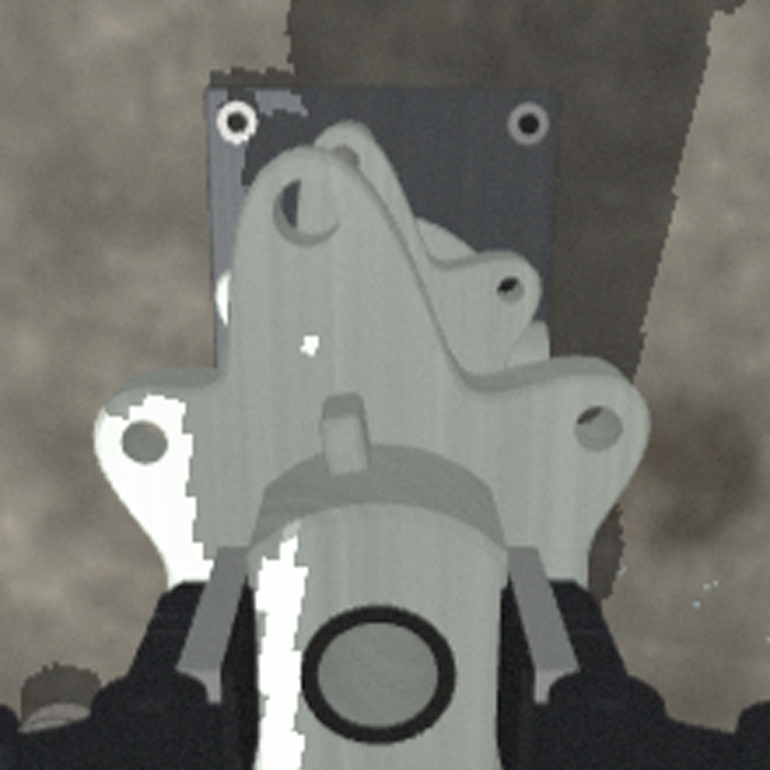

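Run:
```python
from h import *
d=np.load('s_kt.npz');KT=(d['K'],d['T']);tcp=d['tcp'];M=rot(d['q'])
f=lambda x,y:((x+.5)/3.5-.5+210,(y+.5)/3.5-.5+90)
zc=tcp[2]+.007
c=ray(KT,f(378,675),zc+.04);h=ray(KT,f(307,211),zc+.014)
v=h-c;print('cover axis',c,'rel tool',(M.T@(c-tcp)*1000).round(2),'yaw',np.degrees(np.arctan2(v[1],v[0]))-9.78,np.hypot(*v[:2]))
print('dowel far',ray(KT,f(344,157),.073))
P=[ray(KT,f(*a),.013) for a in [(236,121),(528,123)]];w=P[0]-P[1];print('plate cross',np.degrees(np.arctan2(w[1],w[0]))-90,(P[0]+P[1])/2)
Q=[]
for i in range(8):
    o=st();Q.append([*o['eef_pos'],o['t']]);imaging.read_camera('side')
print(np.round(Q,4))
```

```text
cover axis [0.53934207 0.04298783 0.20617978] rel tool [  1.25   0.22 -47.  ] yaw 10.934740186111727 0.05879736642264455
dowel far [0.59574179 0.06214714 0.073     ]
plate cross 10.569478033016097 [0.60373558 0.05430061 0.013     ]
[[ 0.5394  0.0442  0.1592 21.1667]
 [ 0.5394  0.0439  0.1592 21.2167]
 [ 0.5394  0.0437  0.1591 21.2667]
 [ 0.5394  0.0434  0.1591 21.3167]
 [ 0.5395  0.0432  0.1591 21.3667]
 [ 0.5395  0.043   0.1591 21.4167]
 [ 0.5395  0.0429  0.1591 21.4667]
 [ 0.5395  0.0428  0.1591 21.5167]]
```

{"name": "apply_moves", "arguments": {"moves": "1 0.001 0 0.04 0 0 0;1 0 0 0.08 0 0 0;1 0 0 0.08 0 0 0;1 0 0 0.06 0 0 0;1 0 0 0.04 0 0 0;1 0 0 0.02 0 0 0;1 0 0 0 0 0 0;1 0 0 0 0 0 0;1 0 0 0 0 0 0"}}

```text
t: 22.32
eef_pos: [0.5399, 0.0426, 0.1211]
tool_rot: [-0.0, 0.771, -0.637, 0.0]
contact_force: [0.6, -0.3, -4.4]
gripper_width: 0.376
```

Run:
```python
from h import *
y=np.radians(-79.2)
plan([.53934,.0424,.12],y); o=st(); print(o['contact_force'],o['gripper_width'])
p=imaging.read_camera('wrist');save('t_w',p['image'],(210,90,430,310),3.5)
p=imaging.read_camera('side');save('t_s',p['image'],(300,110,420,250),4.5)
p=imaging.read_camera('scene');save('t_c',p['image'],(270,140,370,280),4.5)
plan([.53934,.0424,.12],y)
```

```text
at [0.5399 0.0426 0.1211] yaw -79.19 d_world [-0.0006 -0.0002 -0.0011] tilt 0.04
tool shift mm [0.07 0.62 1.08] units total [0.0006 0.0052 0.009 ] rows>= 1.0
rot total deg [-0.04 -0.    0.01] units [-0.011 -0.001  0.002]  | shift after rot, units [0.0006 0.0052 0.009 ]
[ 0.643707   -0.27329865 -4.42253016] 0.37630859471778494
at [0.5399 0.0425 0.1211] yaw -79.2 d_world [-0.0005 -0.0001 -0.0011] tilt 0.05
tool shift mm [0.02 0.56 1.14] units total [0.0001 0.0046 0.0095] rows>= 1.0
rot total deg [-0.05 -0.01 -0.  ] units [-0.012 -0.002 -0.   ]  | shift after rot, units [0.0001 0.0046 0.0095]
```

View pics/t_w.png

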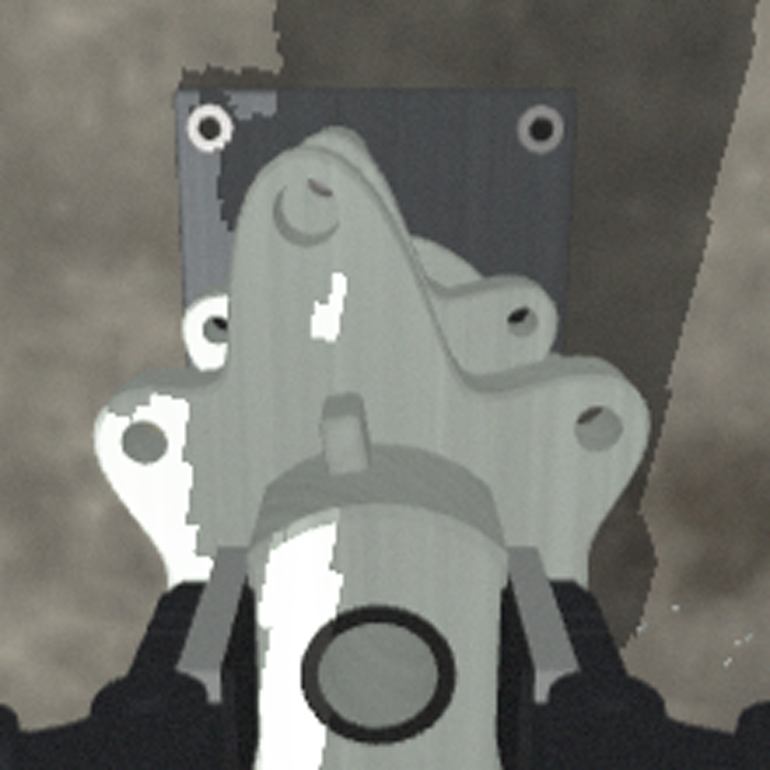

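View pics/t_s.png

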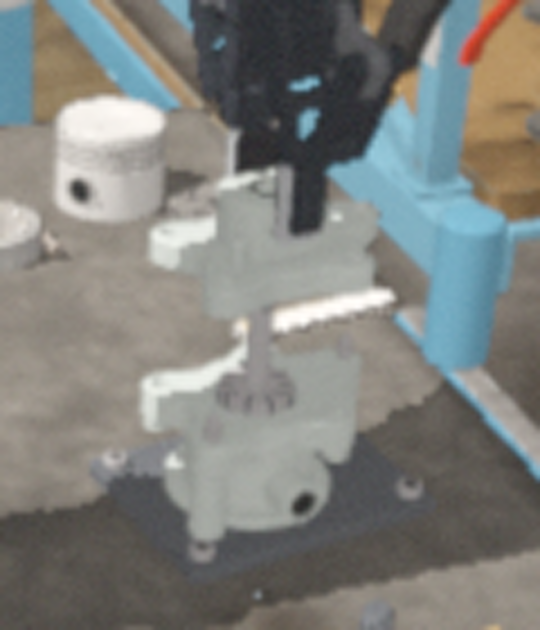

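View pics/t_c.png

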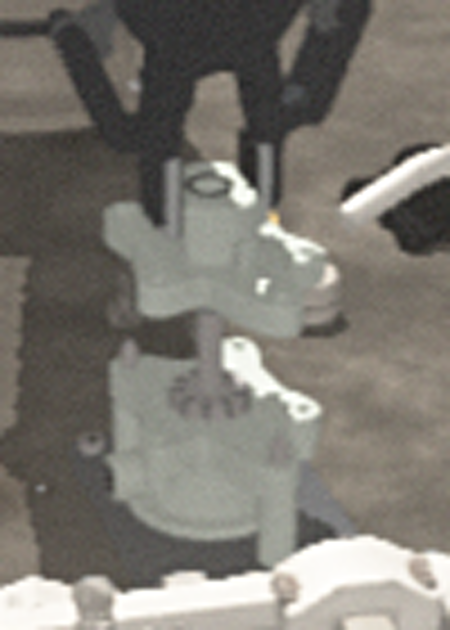

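{"name": "apply_moves", "arguments": {"moves": "1 0 0.003 0.03 0 0 0;1 0 0 0.05 0 0 0;1 0 0 0.06 0 0 0;1 0 0 0.06 0 0 0;1 0 0 0.03 0 0 0;1 0 0 0.02 0 0 0;1 0 0 0 0 0 0;1 0 0 0 0 0 0;1 0 0 0 0 0 0"}}

```text
t: 23.22
eef_pos: [0.5395, 0.0425, 0.091]
tool_rot: [-0.0, 0.771, -0.637, 0.0]
contact_force: [0.5, -0.2, -3.6]
gripper_width: 0.376
```

Run:
```python
from h import *
y=np.radians(-79.2)
plan([.53934,.0424,.07],y); o=st(); print(o['contact_force'],o['gripper_width'])
p=imaging.read_camera('wrist');save('u_w',p['image'],(210,90,430,310),3.5)
plan([.53934,.0424,.07],y)
```

```text
at [0.5395 0.0425 0.091 ] yaw -79.2 d_world [-0.0001 -0.0001 -0.021 ] tilt 0.03
tool shift mm [ 0.05  0.17 20.96] units total [0.0004 0.0014 0.1746] rows>= 1.0
rot total deg [-0.03 -0.    0.  ] units [-0.008 -0.001  0.001]  | shift after rot, units [0.0004 0.0013 0.1746]
[ 0.53480031 -0.18775168 -3.56223549] 0.375996340543421
at [0.5395 0.0425 0.091 ] yaw -79.19 d_world [-0.0002 -0.0001 -0.021 ] tilt 0.04
tool shift mm [ 0.08  0.22 21.02] units total [0.0006 0.0018 0.1752] rows>= 1.0
rot total deg [-0.04 -0.    0.01] units [-0.01  -0.001  0.001]  | shift after rot, units [0.0007 0.0017 0.1752]
```

View pics/u_w.png

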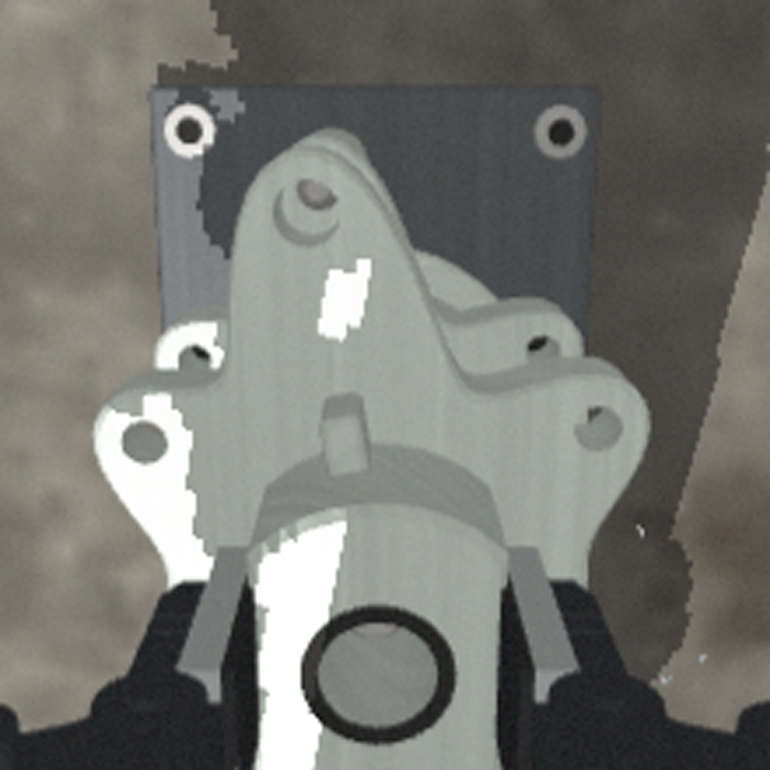

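Run:
```python
from h import *
o=st();p=imaging.read_camera('wrist');KT=cam(p,o);t=np.array(o['eef_pos']);M=rot(o['tool_rot'])
f=lambda x,y:((x+.5)/3.5-.5+210,(y+.5)/3.5-.5+90)
h=ray(KT,f(307,211),t[2]+.021);dw=ray(KT,f(318,190),.073);c=ray(KT,f(378,675),t[2]+.047)
print('hole',h,'dowel',dw,'diff',dw-h,'axis',c); 
pr=lambda P:((proj(KT,P)-[210,90]+.5)*3.5-.5).round(1).tolist()
print('pred dowel tip',pr([.5945,.0628,.074]),'hole pred',pr([.5945,.0628,t[2]+.021]),'shaft tip pred',pr([.5394,.0421,.121]))
save('u_z',p['image'],(275,125,320,165),14)
```

```text
hole [0.59457468 0.06190544 0.11202348] dowel [0.59392615 0.06236018 0.073     ] diff [-0.00064853  0.00045474 -0.03902348] axis [0.53951702 0.04124826 0.13802348]
pred dowel tip [[315.8, 186.8]] hole pred [[300.6, 210.3]] shaft tip pred [[372.1, 613.7]]
```

View pics/u_z.png

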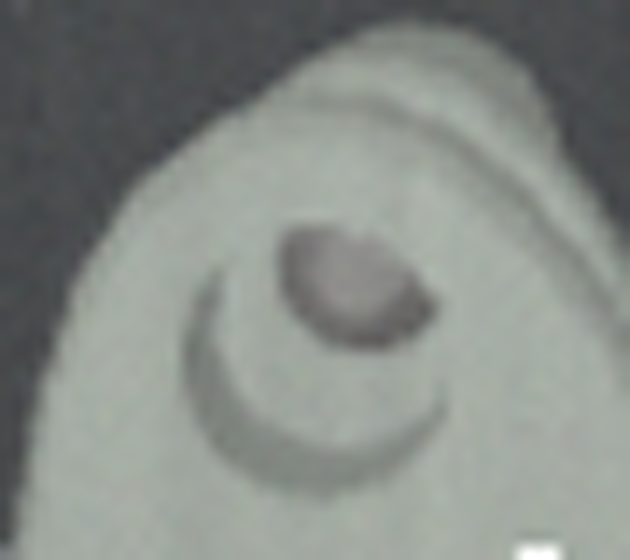

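{"name": "apply_moves", "arguments": {"moves": "1 0 0 0.03 0 0 0;1 0 0 0.05 0 0 0;1 0 0 0.04 0 0 0;1 0 0 0.03 0 0 0;1 0 0 0.02 0 0 0;1 0 0 0 0 0 0;1 0 0 0 0 0 0;1 0 0 0 0 0 0"}}

```text
t: 23.98
eef_pos: [0.5394, 0.0425, 0.0704]
tool_rot: [-0.0, 0.771, -0.637, 0.0]
contact_force: [-0.3, 0.8, -3.6]
gripper_width: 0.376
```

Run:
```python
from h import *
y=np.radians(-79.2)
plan([.53934,.0424,.066],y); o=st(); print(o['contact_force'],o['gripper_width'])
p=imaging.read_camera('wrist');KT=cam(p,o);t=np.array(o['eef_pos']);save('v_z',p['image'],(270,120,325,165),14)
p=imaging.read_camera('side');save('v_s',p['image'],(300,130,420,250),5)
```

```text
at [0.5394 0.0425 0.0704] yaw -79.19 d_world [-0.0001 -0.0001 -0.0044] tilt 0.02
tool shift mm [0.09 0.07 4.45] units total [0.0008 0.0006 0.0371] rows>= 1.0
rot total deg [-0.02  0.    0.01] units [-0.004  0.     0.001]  | shift after rot, units [0.0008 0.0006 0.0371]
[-0.26654851  0.80270014 -3.61074098] 0.3756410108533668
```

View pics/v_z.png

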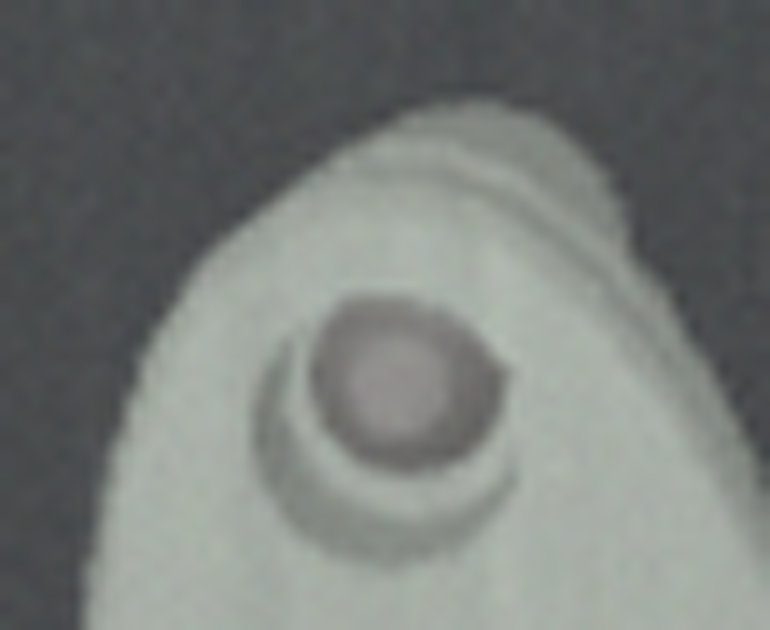

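View pics/v_s.png

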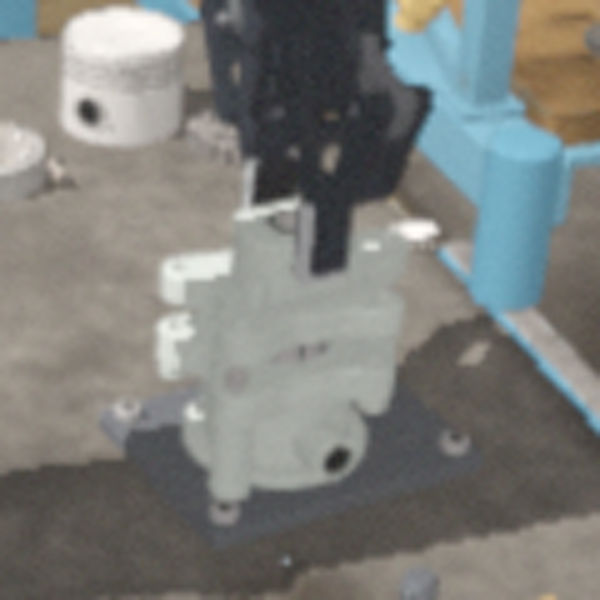

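{"name": "apply_moves", "arguments": {"moves": "1 0 0 0.02 0 0 0;1 0 0 0.02 0 0 0;1 0 0 0.01 0 0 0;1 0 0 0 0 0 0;1 0 0 0 0 0 0"}}

```text
t: 24.5
eef_pos: [0.5391, 0.0424, 0.0642]
tool_rot: [0.0, 0.771, -0.637, -0.0]
contact_force: [0.2, 0.4, -4.9]
gripper_width: 0.373
```

{"name": "apply_moves", "arguments": {"moves": "1 0 0 0.015 0 0 0;1 0 0 0.01 0 0 0;1 0 0 0 0 0 0;1 0 0 0 0 0 0;1 0 0 0 0 0 0"}}

```text
t: 24.92
eef_pos: [0.5391, 0.0425, 0.0613]
tool_rot: [0.0, 0.771, -0.637, -0.0]
contact_force: [0.2, -0.2, -3.7]
gripper_width: 0.373
```

{"name": "apply_moves", "arguments": {"moves": "1 0 0 0.01 0 0 0;1 0 0 0.01 0 0 0;1 0 0 0.01 0 0 0;1 0 0 0 0 0 0;1 0 0 0 0 0 0", "force": 120}}

```text
t: 25.33
eef_pos: [0.5394, 0.0426, 0.058]
tool_rot: [-0.0, 0.771, -0.637, 0.0]
contact_force: [-1.7, 0.2, 2.8]
gripper_width: 0.364
```

{"name": "apply_moves", "arguments": {"moves": "1 0 0 0.01 0 0 0;1 0 0 0.01 0 0 0;1 0 0 0.01 0 0 0;1 0 0 0 0 0 0;1 0 0 0 0 0 0"}}

```text
t: 25.75
eef_pos: [0.5394, 0.0426, 0.0552]
tool_rot: [-0.0, 0.771, -0.637, 0.0]
contact_force: [-5.3, -0.1, 14.0]
gripper_width: 0.368
```

{"name": "apply_moves", "arguments": {"moves": "1 0 0 0.01 0 0 0;1 0 0 0.01 0 0 0;1 0 0 0 0 0 0;1 0 0 0 0 0 0"}}

```text
t: 26.08
eef_pos: [0.5395, 0.0426, 0.0551]
tool_rot: [0.0, 0.77, -0.637, 0.001]
contact_force: [-14.1, -1.4, 36.6]
gripper_width: 0.364
```

Run:
```python
from h import *
plan([.53934,.0424,.066],np.radians(-79.2)); o=st(); print(o['contact_force'],o['torque'],o['gripper_width'])
p=imaging.read_camera('side');save('w_s',p['image'],(310,150,410,240),7)
p=imaging.read_camera('scene');save('w_c',p['image'],(270,170,370,280),6)
p=imaging.read_camera('wrist');save('w_w',p['image'],(210,90,430,310),3.5)
```

```text
at [0.5395 0.0426 0.0551] yaw -79.21 d_world [-0.0002 -0.0002  0.0109] tilt 0.09
tool shift mm [  0.17   0.2  -10.92] units total [ 0.0014  0.0017 -0.091 ] rows>= 1.0
rot total deg [-0.04 -0.08 -0.01] units [-0.011 -0.019 -0.002]  | shift after rot, units [ 0.0013  0.0018 -0.091 ]
[-14.09057892  -1.41591826  36.63332781] [-0.1391683   3.10029156 -0.00905384] 0.36369226983740655
```

View pics/w_s.png

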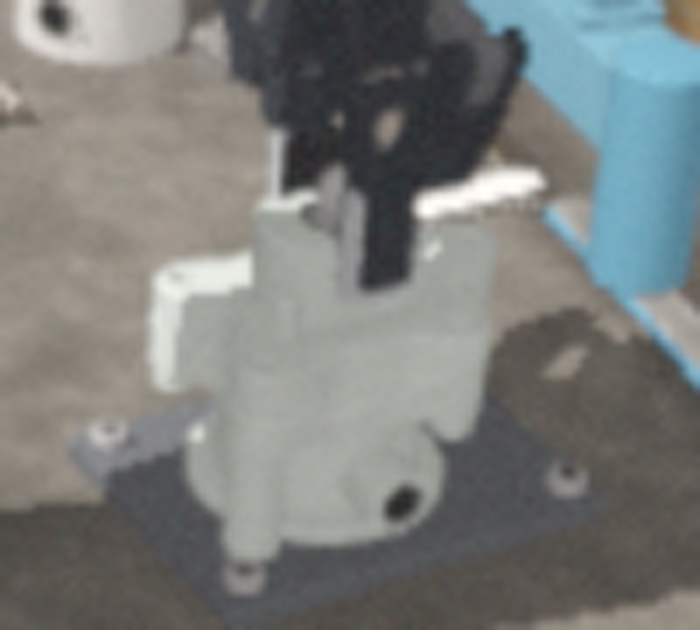

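View pics/w_c.png

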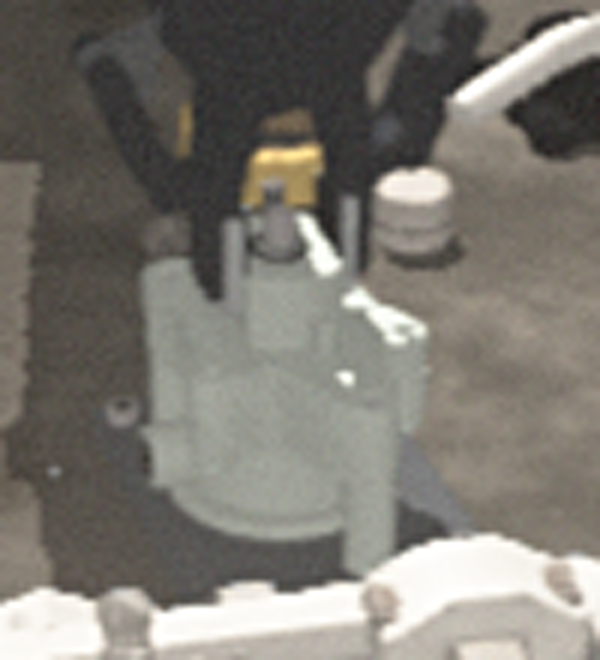

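View pics/w_w.png

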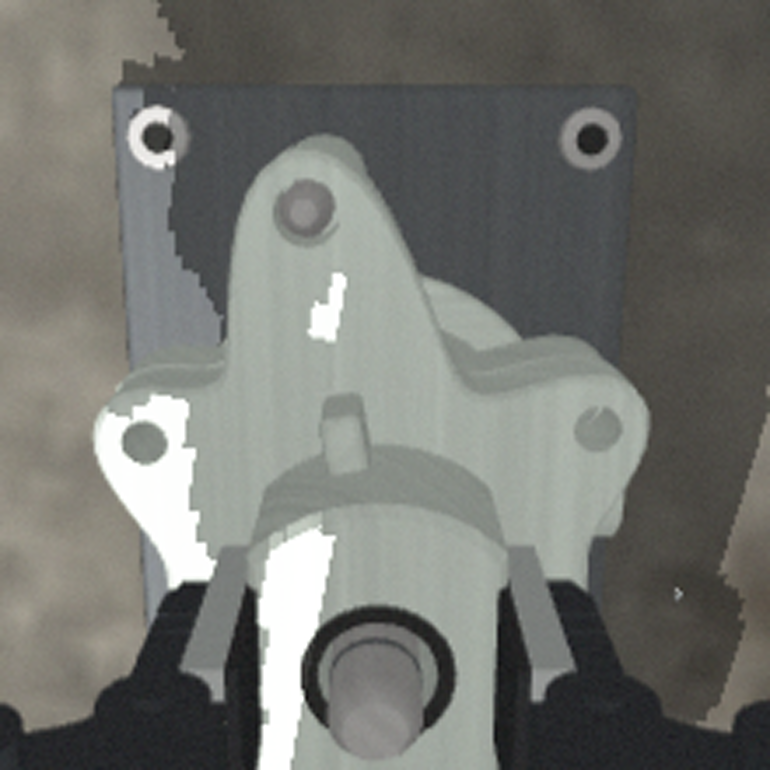

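{"name": "apply_moves", "arguments": {"moves": "1 0 0 -0.008 0 0 0;1 0 0 0 0 0 0;1 0 0 0 0 0 0;1 0 0 0 0 0 0;1 0 0 0 0 0 0;1 0 0 0 0 0 0"}}

```text
t: 26.73
eef_pos: [0.5395, 0.0426, 0.0551]
tool_rot: [0.0, 0.77, -0.637, 0.001]
contact_force: [-10.1, -0.7, 27.7]
gripper_width: 0.37
```

Run:
```python
from h import *
for i in range(4):
    o=st(); print(o['t'],np.round(o['eef_pos'],4),np.round(o['contact_force'],1),o['gripper_width']); p=imaging.read_camera('wrist')
KT=cam(p,o);t=np.array(o['eef_pos'])
f=lambda x,y:((x+.5)/3.5-.5+210,(y+.5)/3.5-.5+90)
h=ray(KT,f(307,211),.076);c=ray(KT,f(378,675),.102);v=h-c
print('cover axis',c,'yaw',np.degrees(np.arctan2(v[1],v[0]))-9.78, 'dowel',ray(KT,f(304,210),.074),np.hypot(*v[:2]))
p=imaging.read_camera('side');save('x_s',p['image'],(320,170,400,230),9)
for n in ['side','scene']:
    q=imaging.read_camera(n)
    for t in ['head_bolt_0','tappet','marker','feeler_gauge']: print(n,t,[(np.round(d['rect']).tolist(),round(d['score'],2)) for d in nets.spot_in(q,t)][:2])
```

```text
26.7333 [0.5395 0.0426 0.0551] [-10.1  -0.7  27.7] 0.3695179130067997
26.7833 [0.5395 0.0426 0.0551] [-10.   -1.3  27.9] 0.3677314964846546
26.8333 [0.5395 0.0426 0.0551] [-10.4  -0.9  27.3] 0.366136641063247
26.8833 [0.5395 0.0426 0.0551] [-10.6  -0.9  27.5] 0.37024274389237005
cover axis [0.53938346 0.04135276 0.102     ] yaw 10.756016712966824 dowel [0.59432468 0.06253035 0.074     ] 0.05885889160591713
side head_bolt_0 [([270.0, 224.0, 285.0, 238.0], 0.66)]
side tappet [([266.0, 201.0, 281.0, 213.0], 0.58)]
side marker [([421.0, 249.0, 473.0, 263.0], 0.74), ([266.0, 201.0, 282.0, 213.0], 0.23)]
side feeler_gauge [([334.0, 178.0, 382.0, 211.0], 0.71), ([366.0, 173.0, 386.0, 180.0], 0.42)]
scene head_bolt_0 [([293.0, 204.0, 302.0, 215.0], 0.44)]
scene tappet [([187.0, 209.0, 227.0, 276.0], 0.65), ([331.0, 196.0, 346.0, 215.0], 0.63)]
scene marker [([286.0, 224.0, 352.0, 270.0], 0.54)]
scene feeler_gauge [([401.0, 259.0, 419.0, 294.0], 0.56)]
```

View pics/x_s.png

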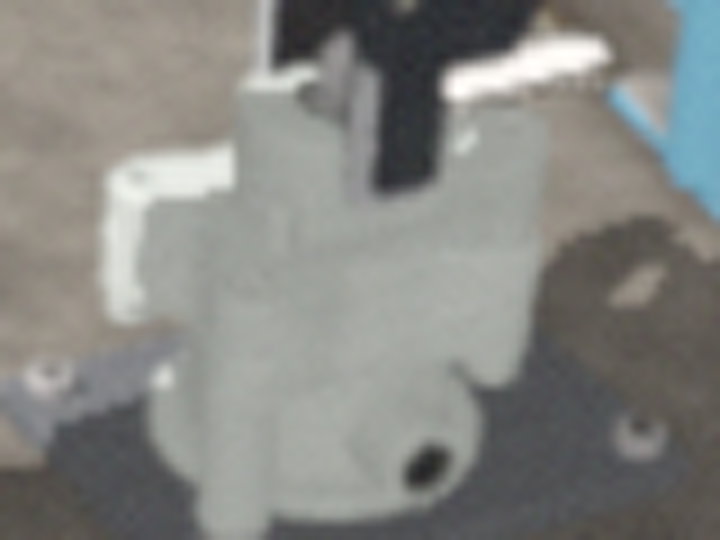

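The joint shows closed, with the flanges meeting and no gap. The pose is steady, the wrist reads about 28 N down, and the cover axis and yaw match the housing. Handing in.

```bash
python3 -c "
from h import *
print(bot.hand_in()); o=st(); print(np.round(o['eef_pos'],4),np.round(o['contact_force'],1))"
```

```text
the job is handed in; nothing more can be done
None
the job is handed in; nothing more can be done
```

I handed the job in with the pump closed and the gripper still holding the cover down, about 27 s into the 53 s allowed. The hand-in reports no verdict, so I don't know the judged result.

**What I did**
- **Shaft:** I took the rotor shaft from the block, lowered it into the bore and let go. Pictures showed it standing upright and seated, with the cover still off.
- **Cover:** I picked up the pale cover, not the black look-alike, by its flats. I turned it to the housing's yaw, lowered it over the shaft and onto both dowels, and pressed it down.

**Last checks**
- **Joint:** No gap showed between the flanges. The last 2.4 mm of commanded push moved the cover only 0.1 mm, which is a hard stop at the expected height.
- **Alignment:** The cover axis is within about 1 mm of the measured housing axis. Its yaw is 10.8°, the same as measured for the housing.
- **Force:** The wrist read a steady 28 N or so downward. It also read about 10 N sideways, which I left.
- **Not measured directly:** The pressure plate's travel and the force between cover and housing are inferred from the height and the wrist force.

**What disagreed**
- **Finger tips:** They sit about 27 mm behind the reported TCP. The shaft was therefore gripped near its top end, and my first close on the cover shut above the boss. I lowered about 25 mm and gripped again.
- **Pose readings:** After some moves the reported pose drifted by 1–2 mm before it settled.
- **Bystanders:** Network boxes in the last pictures put one bolt, the tappet, marker and feeler gauge about where they started. A few were misreports, and I did not re-check the studs or the second bolt at the end.

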